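# Pack the bead cups into the stall's counter case and shut its sliding door

### The arm

A 6-joint arm with a two-finger parallel gripper is mounted at the origin on the work surface. World frame = base frame: x ahead of the robot, y to its left, z up, the work surface at z = 0. Lengths are in mm, angles in rad, forces in N, time in s.
With the tool pointing down it reaches from about 350 to 925 mm from the base axis. Payload 6.4 kg.
Tool frame: the origin (TCP) lies at the very end of the fingers, on their centre line; the grasp point (between the pads) lies 19 mm behind it; z points along the fingers, y is the line along which they close (so a half turn about z gives the same grasp; the last joint's range is limited). The gripper opens to 85 mm and grips with 20 to 120 N. Pads are 22 mm wide; open, the fingers measure 114 mm over their backs; the gripper's body (76 mm by 85 mm) begins 54 mm behind the grasp point. The pads swing forward as they close: fully open they stand 13 mm farther back than shut.
Start: joints at [1.135, 0.245, 1.558, -0, 1.339, -0.174], TCP at [168.229, 627.864, 231.29] pointing down, gripper open.
Joint ranges: [-3.13, 3.13], [-1.02, 2.26], [0.13, 2.54], [-0.95, 4.09], [0.21, 2.88], [-2.74, 2.74]. Speed limits (rad/s): [2.57, 2.57, 3.14, 3.14, 3.14, 3.14].

### API

Orientations are given as a rotation vector (axis times angle).
In Python, from cell import arm, viewer gives the robot as it stands.
- The arm moves only by the tool arm_command, never from a script. Its argument "steps" is a list of rows, each a list of 7 numbers: the opening, from 0 (shut) to 1 (fully open), then the shift along the tool's x, y, z scaled (see below), then the turn, a rotation vector about the tool's x, y, z scaled (see below). A call has 1 to 10 rows; each row is the pose to reach, as a shift and turn from the pose commanded when the call began, along the tool's axes at that moment, turning the shorter way round; what a row does not reach only later rows make up. The controller multiplies each number of a shift by 300 mm and each number of a turn by 2 pi rad. A row lasts 1/12 s, in which the tool goes at most 41.7 mm and 7.16 degrees, less where a joint would pass 70% of its speed; a pose out of reach is approached as far as the arm can. A call with a number of a shift or a turn outside -1 to 1 is refused whole. A call with a gripper value outside its range is refused whole. The fingers move at their own pace and stop on an object; "newtons" is the grip in N (left out, the last holds). Time passes only in rows, so rows that repeat a pose let the fingers close. It gives the time, the measured TCP pose, the force, the opening and the grip force at its end, in the units of the state.
- arm.observe(): the state, without advancing time (a new reading comes with each control period).
- viewer.snapshot(name): name is "side" or "top" or "wrist"; returns the picture (420x560x3 uint8, blue, green, red); there is no depth.
- viewer.get_calibration(name): a dict with "fx", "fy", "cx", "cy" (pixels), "eye" and "rotation" of the camera in the world; the wrist camera has in their place "mount" (4x4, takes a point from camera to tool coordinates, whose origin is the TCP and whose axes are the flange's). Camera axes: x right, y up, looking along -z (the intrinsics and any distortion apply to the point x, -y, -z); pixel columns grow to the right and rows downward; lengths in mm; the calibration is good to about 2 mm. A picture is of the moment at which its call begins: read the wrist's pose just before it. get_calibration takes no time and is no camera call.
- arm.finish_job(): hands the job in; it is judged then, once.
The state is a dict: "t": time; "q": joint angles; "qd": joint speeds; "joint_efforts": joint torques, N m; "position": TCP position; "ee_rot": TCP orientation; "force": force on the tool from outside, world axes, zero at the start; "wrist_torque": the same for the moment, N m; "gripper_width": finger opening in mm; "gripper_force": force on a finger pad.
Only numpy, scipy, OpenCV 4.12 (cv2) and the standard library are available. Lean on these libraries where they do the work, as an engineer would, in place of code of your own. Each camera call takes 0.05 s, during which the arm holds its last target. There are 200 camera calls.

### The job

Pack up the bead cups for the night: slide the glass door of the counter case back, nest every cup on the shelf upright into one stack on the round seat inside the case, and cover the top cup with the wooden lid, plug side down and sitting level. Then slide the door fully shut against its frame, and leave the stall's other things where they are.

Things in the scene. Friction and masses are not known exactly. Their poses are not given: they have to be found in the camera images.
- cup1: blue turned bead cup, an open cone: foot 38 mm across, 40 mm tall, mouth 64 mm across outside and 58 mm inside; the top 10 mm is an upright band 64 mm across, good to grip. Floor 16 mm thick, so a cup nested in another stands 16 mm higher than it. 90 g. Origin: centre of the underside of its foot, z along its axis toward the mouth. May be absent.
- cup2: yellow turned bead cup, an open cone: foot 38 mm across, 40 mm tall, mouth 64 mm across outside and 58 mm inside; the top 10 mm is an upright band 64 mm across, good to grip. Floor 16 mm thick, so a cup nested in another stands 16 mm higher than it. 90 g. Origin: centre of the underside of its foot, z along its axis toward the mouth. May be absent.
- cup3: red turned bead cup, an open cone: foot 38 mm across, 40 mm tall, mouth 64 mm across outside and 58 mm inside; the top 10 mm is an upright band 64 mm across, good to grip. Floor 16 mm thick, so a cup nested in another stands 16 mm higher than it. 90 g. Origin: centre of the underside of its foot, z along its axis toward the mouth. May be absent.
- cup4: white turned bead cup, an open cone: foot 38 mm across, 40 mm tall, mouth 64 mm across outside and 58 mm inside; the top 10 mm is an upright band 64 mm across, good to grip. Floor 16 mm thick, so a cup nested in another stands 16 mm higher than it. 90 g. Origin: centre of the underside of its foot, z along its axis toward the mouth. May be absent.
- cup5: orange turned bead cup, an open cone: foot 38 mm across, 40 mm tall, mouth 64 mm across outside and 58 mm inside; the top 10 mm is an upright band 64 mm across, good to grip. Floor 16 mm thick, so a cup nested in another stands 16 mm higher than it. 90 g. Origin: centre of the underside of its foot, z along its axis toward the mouth. May be absent.
- lid: wooden lid of the cup stack: dark disc 60 mm across and 8 mm thick with a pale inlay and a green dot on its top face, over a pale plug 48 mm across and 8 mm deep that goes down into a cup's mouth. 50 g. Origin: centre of the plug's underside, z toward the top face; it starts lying plug down. On a cup its origin is 32 mm above that cup's origin.
- case: counter case of acacia and glass, fixed, 260 (x) by 410 (y) by 137 mm tall. A fixed pane covers its -y half (about 120 mm up). The +y half is a hatch, opening 232 by 187 mm (x -116 to 116, y 6 to 193 in the case's frame), which the sliding door covers. Walls reach 123 mm, end frames 136 mm and track lips 137 mm up. Origin: centre of the underside; axes: x across, y along the track.
- seat (a point): centre of the round seat on the case's floor under the hatch (0, 100, 6 mm in the case's frame), at floor level: a pale wooden ring, 43 mm inside, 60 mm outside and 6 mm tall, in which the lowest cup's foot stands. Axes as the case's.
- door (a joint): travel of the sliding glass door (wood frame, 243 by 195 mm, top face 132 mm above the case's underside, underside 124 mm): 0 m fully shut against the end frame on the case's +y side, 0.186 m fully open over the fixed pane (slides to the case's -y). Starts about half open. Stays where it is left; about 2.5 N to move it.
- pull (a point): middle of the top of the door's brass pull, an upright bar 80 mm (x) by 16 mm (y) by 26 mm tall, standing on the door 28 mm in from its leading (+y) edge; it moves with the door, along the case's y. Axes as the case's.
- rack1: slim green bead rack, 170 by 12 by 110 mm, standing on edge in the stand; leave alone. Origin: centre of its lower edge.
- rack2: second green bead rack, same as the other; leave alone. Origin: centre of its lower edge.
- stand: slotted acacia stand, fixed, 150 by 110 by 35 mm, with the two racks in its grooves. Origin: centre of the underside.
- moneybox: red clay money box, 104 mm across, 108 mm tall; leave alone. Origin: centre of the underside.
- cashtin: dented aluminium cash tin, 110 by 160 mm, 73 mm tall with its handle; leave alone. Origin: centre of the underside.
- bell: chrome desk bell, 84 mm across, 59 mm tall; leave alone. Origin: centre of the underside.
- comb: dark cow-horn comb lying flat, 140 by 45 by 6 mm; leave alone. Origin: centre of the underside.

How it is judged:
By the outcome, as a careful person would: the job done as asked, in the order asked, and still so for the second after the job is handed in, with the robot touching nothing.
Of cup1, cup2, cup3, cup4, cup5 only 3 to 5 are there at a start; the rules pass over those that are not, and their reading is None.
At some moment in a run one of cup1, cup2, cup3, cup4, cup5, lid may be knocked a few centimetres aside while the robot is not near it.
It also fails if it takes over 210 s, if anything falls off the work surface, if the arm or the gripper's body presses on something with over 40 N, if the wrist force passes 120 N, or if a joint passes its speed limit or range.

## Working session

There is one attempt and no reset: what is moved stays moved. The work goes in short steps, Python scripts to look and compute and a tool call to move; the robot and the scene stay as the last step left them, time stands still between calls to the robot, and variables do not carry over. Pictures are saved under pics/ and viewed, at most 14 in all, crops included, and the job is handed in when it is done.

Besides the shell and the picture viewer there is one more tool, called after ">>>" as name([rows], argument=value, ...), one row to a line, values as JSON. arm_command: Moves the arm, as the interface text tells. Shifts and turns lie within -1 to 1; 1 stands for 300 mm of shift or 2 pi rad of turn. Its arguments: {"type":"object","properties":{"steps":{"type":"array","items":{"type":"array","items":{"type":"number"}}},"newtons":{"type":"number"}},"required":["steps"]}

```bash
mkdir -p pics; ls; python3 - <<'E'
from cell import arm, viewer
import cv2
for n in("side","top","wrist"):
    im=viewer.snapshot(n); cv2.imwrite(f"pics/{n}0.png",im)
    c=viewer.get_calibration(n); print(n,c)
s=arm.observe(); print(s['t'],s['position'],s['ee_rot'],s['gripper_width'])
E
```

```text
pics
side {'fx': 508.4969982398592, 'fy': 508.4969982398592, 'cx': 277.98475202836283, 'cy': 209.3809318560799, 'eye': array([  35.73901776, -915.50064753, 1080.21556979]), 'rotation': array([ 0.79483697, -0.20594544, -0.49032404])}
top {'fx': 455.1986271653774, 'fy': 455.1986271653774, 'cx': 275.09125060416494, 'cy': 212.81442649191186, 'eye': array([ 256.08041884,  -23.33298918, 1397.03177584]), 'rotation': array([ 0.16885297, -0.18331402, -1.62120687])}
wrist {'fx': 313.3797359388207, 'fy': 313.3797359388207, 'cx': 274.85490881587856, 'cy': 209.02119538960702, 'mount': array([[ 9.16245142e-04,  9.57736006e-01,  2.87647187e-01,
         7.25742926e+01],
       [ 9.99999554e-01, -8.11747188e-04, -4.82553734e-04,
         5.67886831e-01],
       [-2.28662291e-04,  2.87647501e-01, -9.57736322e-01,
        -1.42466220e+02],
       [ 0.00000000e+00,  0.00000000e+00,  0.00000000e+00,
         1.00000000e+00]])}
0.15 [168.02614053 627.47234516 230.43497454] [-4.09923923e-01 -3.11429452e+00  2.22535311e-03] 85.45907722663657
```

View pics/side0.png

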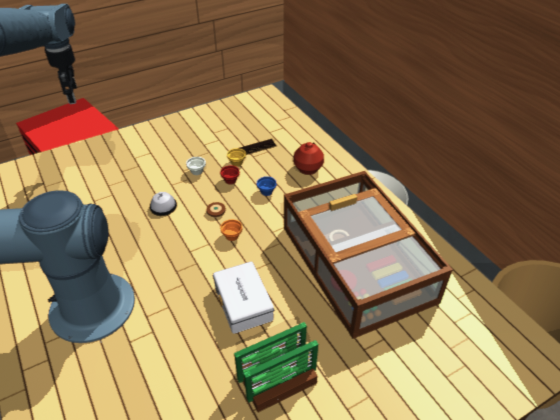

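View pics/top0.png

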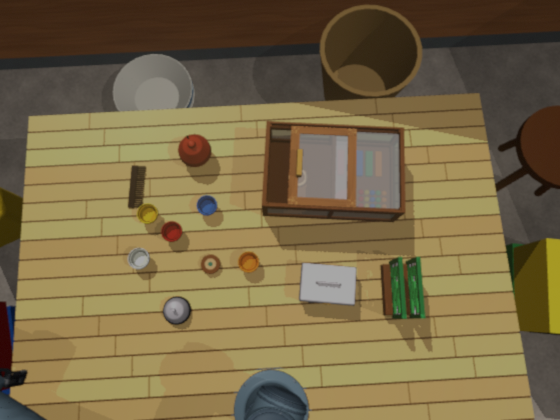

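The side view shows the case on the right with its door half open (pull at about 343,202). All five cups are there: white (196,166), yellow (236,157), red (230,175), blue (266,187) and orange (231,230). The lid is at (215,209). The top view agrees: white (139,260), yellow (148,213), red (171,232), blue (207,205), orange (249,262), lid (210,264), pull (298,162).

```bash
cat > h.py <<'E'
from cell import arm, viewer
import cv2, numpy as np
from scipy.spatial.transform import Rotation as R
HSV={'blue':((105,120,50),(125,255,255)),'yellow':((22,150,90),(32,255,255)),'red':((0,170,60),(6,255,255)),
 'orange':((8,200,120),(18,255,255)),'white':((0,0,150),(180,60,255))}
def cam(n):
    c=viewer.get_calibration(n)
    if n=='wrist':
        s=arm.observe(); Rt=R.from_rotvec(s['ee_rot']).as_matrix(); m=c['mount']
        c['R']=Rt@m[:3,:3]; c['eye']=s['position']+Rt@m[:3,3]
    else: c['R']=R.from_rotvec(c['rotation']).as_matrix()
    c['im']=viewer.snapshot(n); return c
def ray(c,px):
    px=np.atleast_2d(px).astype(float)
    d=np.c_[(px[:,0]-c['cx'])/c['fx'],-(px[:,1]-c['cy'])/c['fy'],-np.ones(len(px))]@c['R'].T
    return d
def plane(c,px,z):
    d=ray(c,px); return c['eye']+d*((z-c['eye'][2])/d[:,2])[:,None]
def proj(c,P):
    v=(np.atleast_2d(P)-c['eye'])@c['R']; return np.c_[c['cx']-c['fx']*v[:,0]/v[:,2],c['cy']+c['fy']*v[:,1]/v[:,2]]
def tri(cs,pxs):
    A=np.zeros((3,3));b=np.zeros(3);ds=[]
    for c,p in zip(cs,pxs):
        d=ray(c,p)[0];d/=np.linalg.norm(d);M=np.eye(3)-np.outer(d,d);A+=M;b+=M@c['eye'];ds.append((M,c['eye']))
    X=np.linalg.solve(A,b); return X,[round(float(np.linalg.norm(M@(X-e))),1) for M,e in ds]
def blob(im,col,near,rad=22):
    m=cv2.inRange(cv2.cvtColor(im,cv2.COLOR_BGR2HSV),*HSV[col])
    k=np.zeros_like(m);cv2.circle(k,tuple(int(v) for v in near),rad,255,-1);m&=k
    cn=max(cv2.findContours(m,cv2.RETR_EXTERNAL,cv2.CHAIN_APPROX_NONE)[0],key=cv2.contourArea)
    return cv2.convexHull(cn)[:,0,:],m
def shift(target,yaw=None):
    "shift (scaled) and tool-z turn (scaled) to get the TCP to target from the present pose"
    s=arm.observe();Rt=R.from_rotvec(s['ee_rot']).as_matrix()
    return np.round((Rt.T@(np.array(target)-s['position']))/300,4)
E
python3 - <<'E'
from h import *
T=cam('top');S=cam('side')
tp=dict(white=(139,260),yellow=(148,213),red=(171,232),blue=(207,205),orange=(249,262))
sp=dict(white=(196,166),yellow=(236,157),red=(230,175),blue=(266,187),orange=(231,230))
for k in tp:
    r=[]
    for c,p in((T,tp[k]),(S,sp[k])):
        h,m=blob(c['im'],k,p,16); b=cv2.boundingRect(h); (x,y),rad=cv2.minEnclosingCircle(h); r.append((x,y)); print(k,b,cv2.countNonZero(m),end=' ')
    print(np.round(tri([T,S],r)[0]),tri([T,S],r)[1],np.round(plane(T,r[0],30)[0,:2]))
print('lid',tri([T,S],[(210,264),(215,209)]))
print('pull',tri([T,S],[(298,162),(343,202)]))
cv2.imwrite('pics/c1.png',np.hstack([cv2.resize(T['im'][110:230,250:420],None,fx=4,fy=4,interpolation=cv2.INTER_CUBIC)]))
cv2.imwrite('pics/c2.png',cv2.resize(S['im'][165:335,280:450],None,fx=3.5,fy=3.5,interpolation=cv2.INTER_CUBIC))
E
```

```text
white (131, 256, 17, 13) 134 white (186, 157, 20, 14) 203 [442. 366.  46.] [5.8, 5.8] [439. 372.]
yellow (136, 204, 22, 20) 313 yellow (227, 150, 13, 10) 46 [582. 349.  37.] [3.9, 3.9] [588. 350.]
red (162, 223, 20, 18) 223 red (221, 166, 18, 18) 243 [526. 273.  31.] [1.1, 1.1] [525. 274.]
blue (199, 203, 17, 11) 132 blue (257, 177, 19, 18) 245 [596. 162.  34.] [3.7, 3.7] [594. 164.]
orange (239, 253, 19, 19) 235 orange (225, 221, 16, 10) 114 [422.  43.  40.] [3.8, 3.8] [419.  45.]
lid (array([421.26374081, 161.03793485,  15.185308  ]), [0.7, 0.7])
pull (array([ 686.5201414 , -118.42349895,  145.05898996]), [1.0, 1.0])
```

View pics/c1.png

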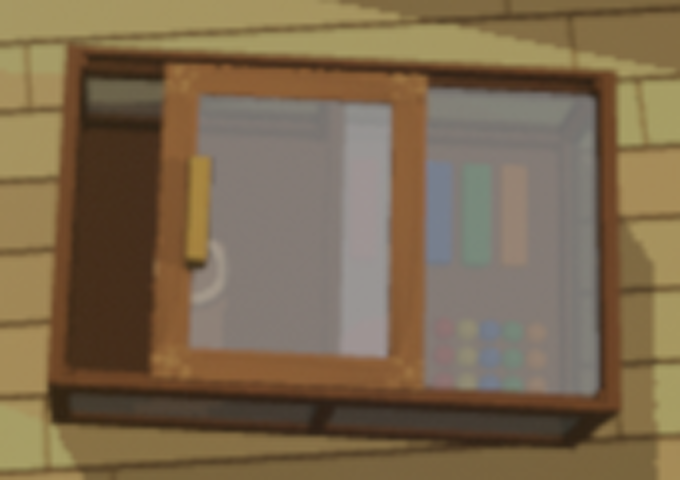

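View pics/c2.png

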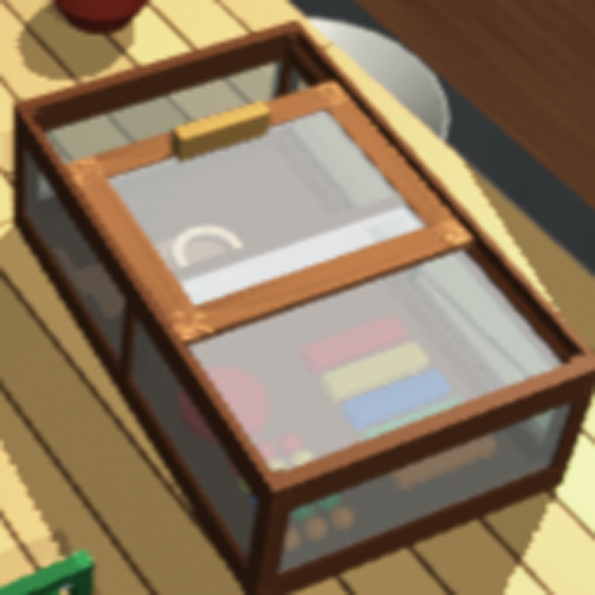

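The crops show the case's top-frame corners. In the top crop they are (70,45), (613,75), (617,408) and (52,382), and in the side crop (297,25), (592,357), (265,495) and (17,103). The pull runs from (200,155) to (195,265) in the top crop, and the seat ring's left part is visible at about (208,270).

```bash
cat >> h.py <<'E'
def turnto(target,yaw):
    "tool pointing down with tool y at world angle yaw (mod pi): shift rows and turn, scaled"
    s=arm.observe();R0=R.from_rotvec(s['ee_rot']);best=None
    for a in (yaw,yaw+np.pi):
        y=np.array([np.cos(a),np.sin(a),0]);z=np.array([0,0,-1.]);x=np.cross(y,z)
        v=(R0.inv()*R.from_matrix(np.c_[x,y,z])).as_rotvec()
        if best is None or np.linalg.norm(v)<np.linalg.norm(best): best=v
    print('shift',np.round(R0.inv().apply(np.array(target)-s['position'])/300,4),'turn',np.round(best/2/np.pi,4),'deg',np.round(np.degrees(best),1))
E
python3 - <<'E'
from h import *
T=cam('top');S=cam('side')
tc=np.array([(70,45),(613,75),(617,408),(52,382)])/4+(250,110)
sc=np.array([(297,25),(592,357),(265,495),(17,103)])/3.5+(280,165)
P=[]
for a,b in zip(tc,sc):
    X,e=tri([T,S],[a,b]);P.append(X);print(np.round(X,1),e)
P=np.array(P);print('centre',P.mean(0)); ey=(P[0]+P[3]-P[1]-P[2])[:2];print('len',np.linalg.norm(ey)/2,'yaw of case y',np.arctan2(ey[1],ey[0]))
ex=(P[0]+P[1]-P[2]-P[3])[:2];print(np.linalg.norm(ex)/2,np.arctan2(ex[1],ex[0])+np.pi/2)
pt=np.array([(205,155),(192,265)])/4+(250,110);q=plane(T,pt,158);print('pull ends',q)
pl,_=tri([T,S],[np.array((200,212))/4+(250,110),np.array((222,130))/3.5+(280,165)]);print('pull',pl)
E
```

```text
[821.7 -37.3 136.7] [0.9, 0.9]
[ 770.7 -434.4  148.5] [1.5, 1.5]
[ 521.1 -409.8  135.5] [1.2, 1.2]
[564.9 -11.  143.1] [2.5, 2.5]
centre [ 669.60492056 -223.08895072  140.93709829]
len 400.77615613199606 yaw of case y 1.4521685030714782
254.4561619328679 1.4705825130755428
pull ends [[ 720.68043158 -129.23252025  158.        ]
 [ 638.60858957 -114.14930825  158.        ]]
pull [ 682.35496006 -123.93738651  150.37832781]
```

```bash
python3 -c "
from h import *
turnto((680,-122,270),1.46)"
```

```text
shift [-2.2947 -1.9725 -0.1291] turn [-0.0001 -0.     -0.024 ] deg [-0.  -0.  -8.7]
```

>>> arm_command([
  [1,-0.765,-0.6575,-0.043,0,0,0],
  [1,-0.765,-0.6575,-0.043,0,0,0],
  [1,-0.765,-0.6575,-0.043,0,0,0],
  [1,-0.765,-0.6575,-0.043,0,0,0],
  [1,-0.765,-0.6575,-0.043,0,0,0],
  [1,-0.765,-0.6575,-0.043,0,0,0],
  [1,-0.765,-0.6575,-0.043,0,0,0],
  [1,-0.765,-0.6575,-0.043,0,0,0],
])

```text
t: 1.02
position: [341.3, 374.5, 244.7]
ee_rot: [0.417, 3.112, -0.001]
force: [-0.4, 0.3, 0.6]
gripper_width: 85.3
gripper_force: 0.0
```

>>> arm_command([
  [1,-0.765,-0.6575,-0.043,0,0,0],
  [1,-0.765,-0.6575,-0.043,0,0,0],
  [1,-0.765,-0.6575,-0.043,0,0,0],
  [1,-0.765,-0.6575,-0.043,0,0,0],
  [1,-0.765,-0.6575,-0.043,0,0,0],
  [1,-0.765,-0.6575,-0.043,0,0,0],
  [1,-0.765,-0.6575,-0.043,0,0,0],
  [1,-0.765,-0.6575,-0.043,0,0,0],
])

```text
t: 1.68
position: [512.0, 124.1, 257.6]
ee_rot: [0.417, 3.112, -0.001]
force: [-0.3, -0.3, 0.7]
gripper_width: 85.6
gripper_force: 0.0
```

>>> arm_command([
  [1,-0.765,-0.6575,-0.043,0,0,-0.024],
  [1,-0.765,-0.6575,-0.043,0,0,-0.024],
  [1,-0.765,-0.6575,-0.043,0,0,-0.024],
  [1,-0.765,-0.6575,-0.043,0,0,-0.024],
  [1,-0.765,-0.6575,-0.043,0,0,-0.024],
  [1,-0.765,-0.6575,-0.043,0,0,-0.024],
  [1,-0.765,-0.6575,-0.043,0,0,-0.024],
  [1,-0.765,-0.6575,-0.043,0,0,-0.024],
])

```text
t: 2.35
position: [682.1, -126.0, 269.5]
ee_rot: [0.179, 3.136, -0.002]
force: [-0.1, 0.1, 0.5]
gripper_width: 85.2
gripper_force: 0.0
```

```bash
python3 -c "
from h import *
turnto((680,-122,270),1.46)
c=cam('wrist');cv2.imwrite('pics/w1.png',c['im']);s=arm.observe();print(s['t'],s['position'],s['force'])"
```

```text
shift [ 0.0084  0.0124 -0.0017] turn [-0.0002  0.0001 -0.0006] deg [-0.1  0.  -0.2]
2.4 [ 682.06880121 -126.04755562  269.29080081] [-1.52609027 -1.22409167 -0.95778759]
```

View pics/w1.png

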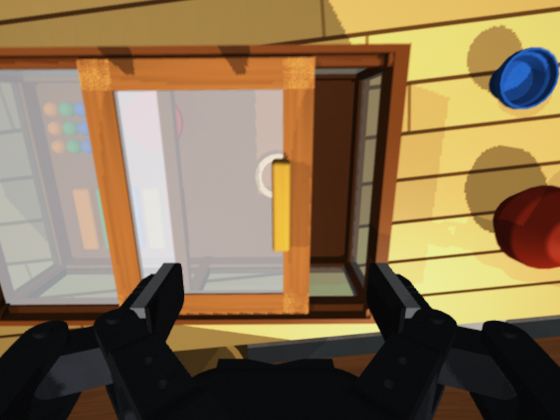

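The wrist view shows the pull's top from about (281,160) to (281,250). The door's leading edge runs (314,58)–(308,314), and the case's +y corners are at (410,44) and about (379,322). Part of the seat ring is visible at (268,176).

```bash
python3 - <<'E'
from h import *
c=cam('wrist')
m=cv2.inRange(cv2.cvtColor(c['im'],cv2.COLOR_BGR2HSV),(20,170,120),(32,255,255));k=np.zeros_like(m);k[140:265,262:305]=255;m&=k
cn=max(cv2.findContours(m,0,1)[0],key=cv2.contourArea);b=cv2.boxPoints(cv2.minAreaRect(cn));print(b)
q=plane(c,b,158);print(np.round(q,1),q.mean(0))
e=plane(c,[(314,58),(308,314)],132);print('lead edge',e,np.arctan2(*(e[1]-e[0])[1::-1])+np.pi/2)
f=plane(c,[(410,44),(379,322)],136);print('case end',f,np.linalg.norm(f[1]-f[0]))
print(c['im'][200,281],c['im'][200,290])
turnto((682,-122,147),1.46)
E
```

```text
[[274.0727  248.96472]
 [275.1103  162.8447 ]
 [291.02362 163.03644]
 [289.98602 249.15646]]
[[ 722.3 -130.9  158. ]
 [ 647.1 -121.4  158. ]
 [ 648.8 -108.6  158. ]
 [ 724.  -117.   158. ]] [ 685.54557661 -119.43507455  158.        ]
lead edge [[ 569.74909714  -80.64896647  132.        ]
 [ 810.49485431 -105.68333344  132.        ]] 1.467181982790261
case end [[568.88434793  -4.76347327 136.        ]
 [825.46567896 -33.95678487 136.        ]] 258.2367690148461
[ 64 190 239] [ 59 174 229]
shift [-0.0028  0.0058  0.4073] turn [ 0.     -0.0001 -0.0004] deg [ 0.  -0.  -0.2]
```

>>> arm_command([
  [1,-0.0088,0.023,0.2,0,0,0],
  [1,-0.0088,0.023,0.4,0,0,0],
  [1,-0.0088,0.023,0.431,0,0,0],
  [1,-0.0088,0.023,0.431,0,0,0],
  [0,-0.0088,0.023,0.431,0,0,0],
  [0,-0.0088,0.023,0.431,0,0,0],
  [0,-0.0088,0.023,0.431,0,0,0],
  [0,-0.0088,0.023,0.431,0,0,0],
  [0,-0.0088,0.023,0.431,0,0,0],
], newtons=40)

```text
t: 3.2
position: [684.9, -115.7, 143.8]
ee_rot: [0.174, 3.132, -0.002]
force: [-0.1, -0.7, 0.2]
gripper_width: 25.7
gripper_force: 0.0
```

>>> arm_command([
  [0,0,0,0,0,0,0],
  [0,0,0,0,0,0,0],
  [0,0,0,0,0,0,0],
])

```text
t: 3.45
position: [684.7, -116.2, 143.5]
ee_rot: [0.174, 3.133, -0.003]
force: [-1.0, -2.3, 5.9]
gripper_width: 15.4
gripper_force: 40.8
```

>>> arm_command([
  [0,0,-0.05,0,0,0,0],
  [0,0,-0.11,0,0,0,0],
  [0,0,-0.17,0,0,0,0],
  [0,0,-0.23,0,0,0,0],
  [0,0,-0.29,0,0,0,0],
  [0,0,-0.34,0,0,0,0],
  [0,0,-0.36,0,0,0,0],
  [0,0,-0.37,0,0,0,0],
  [0,0,-0.37,0,0,0,0],
])

```text
t: 4.2
position: [672.9, -227.2, 143.5]
ee_rot: [0.175, 3.131, -0.004]
force: [2.3, -1.0, 4.8]
gripper_width: 14.8
gripper_force: 40.7
```

>>> arm_command([
  [0,0,-0.013,0,0,0,0],
  [0,0,-0.026,0,0,0,0],
  [0,0,-0.04,0,0,0,0],
  [0,0,-0.05,0,0,0,0],
  [0,0,-0.05,0,0,0,0],
])

```text
t: 4.62
position: [671.4, -241.1, 143.4]
ee_rot: [0.174, 3.131, -0.002]
force: [2.9, 0.6, 6.3]
gripper_width: 15.0
gripper_force: 40.8
```

>>> arm_command([
  [0,0,-0.007,0,0,0,0],
  [0,0,-0.014,0,0,0,0],
  [0,0,-0.02,0,0,0,0],
  [0,0,-0.02,0,0,0,0],
])

```text
t: 4.95
position: [671.2, -242.6, 143.5]
ee_rot: [0.172, 3.132, 0.01]
force: [2.6, 13.8, 8.7]
gripper_width: 14.7
gripper_force: 41.2
```

>>> arm_command([
  [0,0,0.014,0,0,0,0],
  [1,0,0.014,0,0,0,0],
  [1,0,0.014,0,0,0,0],
  [1,0,0.014,0,0,0,0],
  [1,0,0.014,-0.1,0,0,0],
  [1,0,0.014,-0.2,0,0,0],
  [1,0,0.2,-0.33,0,0,0],
  [1,0,0.41,-0.33,0,0,0],
  [1,0,0.41,-0.33,0,0,0],
  [1,0,0.41,-0.33,0,0,0],
])

```text
t: 5.78
position: [683.5, -118.6, 241.8]
ee_rot: [0.166, 3.135, 0.003]
force: [0.7, 0.2, -0.9]
gripper_width: 85.4
gripper_force: 0.0
```

```bash
python3 -c "
from h import *
c=cam('wrist');cv2.imwrite('pics/w2.png',c['im']);s=arm.observe();print(s['t'],s['position'],s['force'])
np.savez('w2.npz',eye=c['eye'],R=c['R'])"
```

```text
5.8333 [ 683.0043475 -120.8372302  240.7291288] [-0.55158988 -0.27723794 -0.19948809]
```

View pics/w2.png

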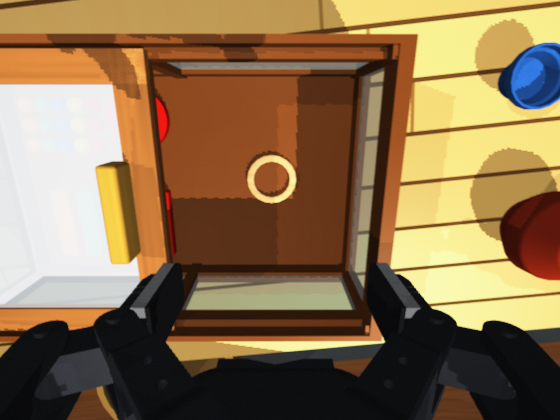

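The open hatch shows the whole pale seat ring, centred at about (271,179). The door lies fully back over the fixed pane, and the blue cup is at (537,78).

>>> arm_command([
  [1,0.05,0.1,0,0,0,0],
  [1,0.1,0.2,0,0,0,0],
  [1,0.1,0.2,0,0,0,0],
  [1,0.1,0.2,0,0,0,0],
])

```text
t: 6.17
position: [658.6, -61.2, 238.8]
ee_rot: [-0.173, -3.135, 0.0]
force: [-0.0, -0.7, 0.0]
gripper_width: 85.3
gripper_force: 0.0
```

```bash
cat >> h.py <<'E'
def ring(c,near,r=60):
    h=cv2.cvtColor(c['im'],cv2.COLOR_BGR2HSV);m=cv2.inRange(h,(10,20,170),(35,160,255))
    k=np.zeros_like(m);cv2.circle(k,tuple(int(v) for v in near),r,255,-1);m&=k
    cn=max(cv2.findContours(m,0,1)[0],key=cv2.contourArea);return cv2.fitEllipse(cv2.convexHull(cn))
E
python3 - <<'E'
from h import *
a=viewer.get_calibration('wrist');z=np.load('w2.npz');a.update(eye=z['eye'],R=z['R'],im=cv2.imread('pics/w2.png'))
b=cam('wrist');print(arm.observe()['position'])
g=proj(b,[[685,-124,12]])[0];print(g)
ea=ring(a,(271,179),40);eb=ring(b,g,45);print(ea,eb)
print(tri([a,b],[ea[0],eb[0]]),plane(a,ea[0],12),plane(b,eb[0],12))
print('diam',np.linalg.norm(np.diff(plane(a,[(ea[0][0]-ea[1][1]/2,ea[0][1]),(ea[0][0]+ea[1][1]/2,ea[0][1])],12),axis=0)))
turnto((596,163,170),1.46)
E
```

```text
[658.99572105 -62.169097   239.00165406]
[225.79524185 205.13977187]
((271.3321533203125, 178.7552947998047), (48.187957763671875, 49.248138427734375), 93.54087829589844) ((227.77938842773438, 205.098388671875), (45.88270568847656, 49.00772476196289), 112.59353637695312)
(array([ 685.39992417, -121.93153176,   10.51189758]), [0.2, 0.2]) [[ 684.89772309 -121.97244494   12.        ]] [[ 685.21286459 -121.57454489   12.        ]]
diam 59.35316382460728
shift [0.2919 0.7227 0.23  ] turn [-0.0001 -0.0002 -0.0001] deg [-0.  -0.1 -0. ]
```

>>> arm_command([
  [1,0.2919,0.7227,0,0,0,0],
  [1,0.2919,0.7227,0,0,0,0],
  [1,0.2919,0.7227,0.0,0,0,0],
  [1,0.2919,0.7227,0.23,0,0,0],
  [1,0.2919,0.7227,0.23,0,0,0],
  [1,0.2919,0.7227,0.23,0,0,0],
  [1,0.2919,0.7227,0.23,0,0,0],
  [1,0.2919,0.7227,0.23,0,0,0],
  [1,0.2919,0.7227,0.23,0,0,0],
])

```text
t: 6.97
position: [597.3, 162.4, 170.9]
ee_rot: [0.176, 3.136, -0.001]
force: [0.9, -0.8, 1.3]
gripper_width: 85.2
gripper_force: 0.0
```

```bash
python3 - <<'E'
from h import *
c=cam('wrist');print(arm.observe()['position'])
g=proj(c,[[596,163,30]])[0];print(g)
h,m=blob(c['im'],'blue',g,70);print(cv2.fitEllipse(h),cv2.boundingRect(h))
cv2.imwrite('pics/w3.png',c['im'])
E
```

```text
[597.90306766 162.07283178 171.70323755]
[274.76225658 194.5196745 ]
((278.7853698730469, 203.3446044921875), (67.69534301757812, 68.4389419555664), 91.73743438720703) (245, 170, 69, 68)
```

View pics/w3.png

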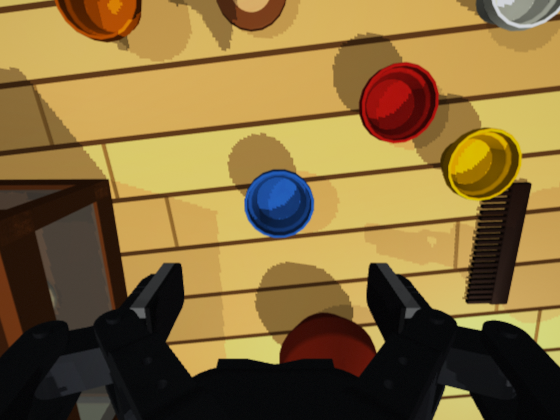

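The blue cup's rim is at (279,203), 68 px across. The money box lies beyond it at about (328,350), and the other cups are up and to the right: red (400,103), yellow (483,164), white (525,10) and orange (98,10). The lid is at (251,8).

```bash
cat >> h.py <<'E'
def cup(col,guess,z=40,rad=60,off=(0,0)):
    c=cam('wrist');h,m=blob(c['im'],col,proj(c,[[guess[0],guess[1],z]])[0],rad)
    P=plane(c,h,z)[:,:2];(x,y),r=cv2.minEnclosingCircle(P.astype(np.float32))
    return np.array([x,y]),r,c,cv2.fitEllipse(h)
E
python3 - <<'E'
from h import *
p,r,c,e=cup('blue',(596,163));print(p,r,plane(c,e[0],40))
T=cam('top');print('moneybox',plane(T,(195,150),60))
turnto((p[0],p[1],12),1.46)
E
```

```text
[602.85968018 165.89097595] 31.908884048461914 [[601.73910908 166.06885389  40.        ]]
moneybox [[772.16239672 192.33790432  60.        ]]
shift [-0.0132  0.0143  0.534 ] turn [ 0.      0.0004 -0.0004] deg [ 0.   0.2 -0.2]
```

>>> arm_command([
  [1,-0.013,0.0143,0.14,0,0,0],
  [1,-0.013,0.0143,0.28,0,0,0],
  [1,-0.013,0.0143,0.42,0,0,0],
  [1,-0.013,0.0143,0.53,0,0,0],
  [1,-0.013,0.0143,0.53,0,0,0],
  [0,-0.013,0.0143,0.53,0,0,0],
  [0,-0.013,0.0143,0.53,0,0,0],
  [0,-0.013,0.0143,0.53,0,0,0],
  [0,-0.013,0.0143,0.53,0,0,0],
], newtons=25)

```text
t: 7.87
position: [603.2, 167.7, 15.1]
ee_rot: [0.174, 3.131, 0.001]
force: [-0.6, -0.4, 0.1]
gripper_width: 63.2
gripper_force: 27.6
```

>>> arm_command([
  [0.95,0,0,0,0,0,0],
  [0.95,0,0,0,0,0,0],
  [1,0,0,0,0,0,0],
  [1,0,0,-0.2,0,0,0],
  [1,0,0,-0.4,0,0,0],
  [1,0,0,-0.6,0,0,0],
  [1,0,0,-0.7,0,0,0],
  [1,0,0,-0.7,0,0,0],
  [1,0,0,-0.7,0,0,0],
  [1,0,0,-0.7,0,0,0],
])

```text
t: 8.7
position: [602.7, 168.0, 226.3]
ee_rot: [0.174, 3.129, 0.002]
force: [0.8, -0.4, -0.3]
gripper_width: 85.6
gripper_force: 0.0
```

```bash
python3 - <<'E'
from h import *
p,r,c,e=cup('blue',(603,167));s=arm.observe();print(s['position'],p,r,plane(c,e[0],40))
u=np.array([.113,.9936]);print('tool-y bias (meas - true)',(p-np.array([603.2,167.7]))@u,(plane(c,e[0],40)[0,:2]-np.array([603.2,167.7]))@u)
E
```

```text
[601.0901024  167.75649094 222.9460149 ] [602.17474365 168.18585205] 31.28622055053711 [[601.25582691 168.33621865  40.        ]]
tool-y bias (meas - true) 0.3668886303710999 0.41245528973070145
```

>>> arm_command([
  [1,0,0,0.14,0,0,0],
  [1,0,0,0.28,0,0,0],
  [1,0,0,0.42,0,0,0],
  [1,0,0,0.56,0,0,0],
  [1,0,0,0.7,0,0,0],
  [1,0,0,0.7,0,0,0],
  [0,0,0,0.7,0,0,0],
  [0,0,0,0.7,0,0,0],
  [0,0,0,0.7,0,0,0],
  [0,0,0,0.7,0,0,0],
], newtons=30)

```text
t: 9.58
position: [602.9, 167.9, 14.9]
ee_rot: [0.174, 3.131, 0.001]
force: [0.1, 0.0, -0.5]
gripper_width: 63.1
gripper_force: 33.0
```

```bash
python3 -c "
from h import *
print(arm.observe()['position'],arm.observe()['gripper_width'],arm.observe()['gripper_force']);turnto((685.9,-122.1,210),1.4575)"
```

```text
[602.88011035 167.93169765  14.85542896] 63.135512623866106 32.971775286714546
shift [-0.3854 -0.9295 -0.6494] turn [0.0002 0.0008 0.0004] deg [0.1 0.3 0.1]
```

>>> arm_command([
  [0,0,0,-0.13,0,0,0],
  [0,0,0,-0.26,0,0,0],
  [0,-0.05,-0.12,-0.4,0,0,0],
  [0,-0.1,-0.25,-0.52,0,0,0],
  [0,-0.16,-0.38,-0.649,0,0,0],
  [0,-0.21,-0.51,-0.649,0,0,0],
  [0,-0.27,-0.64,-0.649,0,0,0],
  [0,-0.32,-0.77,-0.649,0,0,0],
  [0,-0.37,-0.89,-0.649,0,0,0],
  [0,-0.3854,-0.9295,-0.649,0,0,0],
])

```text
t: 10.42
position: [683.7, -117.4, 209.6]
ee_rot: [0.174, 3.132, -0.002]
force: [0.5, 0.5, -1.2]
gripper_width: 63.0
gripper_force: 33.8
```

>>> arm_command([
  [0,0,0,0.13,0,0,0],
  [0,0,0,0.26,0,0,0],
  [0,0,0,0.26,0,0,0],
  [0,0,0,0.26,0,0,0],
])

```text
t: 10.75
position: [681.3, -114.8, 127.2]
ee_rot: [-0.174, -3.133, -0.002]
force: [0.1, 0.7, 0.3]
gripper_width: 62.7
gripper_force: 33.8
```

```bash
python3 -c "
from h import *
s=arm.observe();print(s['t'],s['position'],s['gripper_width'],s['force']);turnto((685.9,-122.1,21),1.4575)
c=cam('wrist');cv2.imwrite('pics/w4.png',c['im'])"
```

```text
10.75 [ 681.29821099 -114.75326059  127.15621276] 62.74983225891806 [0.07167152 0.73745254 0.31420404]
shift [-0.0193 -0.023   0.3538] turn [ 0.0001 -0.0006  0.0004] deg [ 0.1 -0.2  0.1]
```

View pics/w4.png

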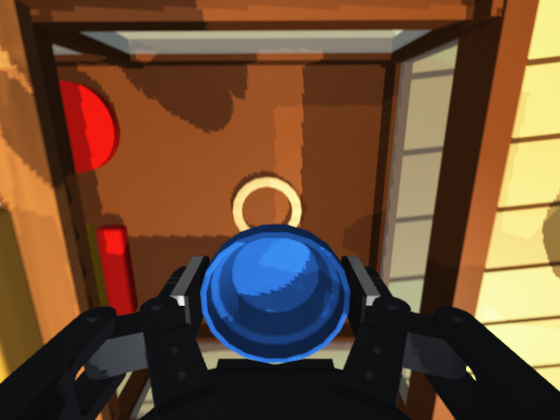

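The blue cup is held, rim centred at about (277,292). The seat ring is visible behind it at (267,205), and nothing is touching.

>>> arm_command([
  [0,0,0,0,0,0,0],
  [0,0,0,0,0,0,0],
])

```text
t: 10.97
position: [684.7, -115.3, 132.3]
ee_rot: [0.173, 3.131, -0.003]
force: [0.0, -0.4, -0.8]
gripper_width: 62.9
gripper_force: 33.8
```

```bash
python3 - <<'E'
from h import *
for i in range(3):
    c=cam('wrist');s=arm.observe();print(s['position'],s['ee_rot'])
    h=cv2.cvtColor(c['im'],cv2.COLOR_BGR2HSV);m=cv2.inRange(h,(10,20,170),(35,160,255));k=np.zeros_like(m);k[165:236,225:310]=255;m&=k
    hs=cv2.findContours(m,0,1)[0];cn=max(hs,key=cv2.contourArea)[:,0,:]
    up=cv2.convexHull(cn)[:,0,:]; up=up[up[:,1]<212]   # upper half of outer edge
    P=plane(c,up,12)[:,:2]; A=np.c_[2*P,np.ones(len(P))];sol=np.linalg.lstsq(A,(P**2).sum(1),rcond=None)[0]
    print('ring',sol[:2],np.sqrt(sol[2]+(sol[:2]**2).sum()))
turnto((685.9,-122.1,21),1.4575)
E
```

```text
[ 684.42937152 -115.24500291  131.77770725] [ 1.72650777e-01  3.13162828e+00 -2.40515645e-03]
ring [ 685.74180112 -121.56713456] 29.50733257304042
[ 684.0691752  -115.20511649  131.0544261 ] [ 1.72930054e-01  3.13263398e+00 -1.91020168e-03]
ring [ 685.69666879 -121.60058252] 29.588576407081828
[ 683.69151074 -115.15618471  130.36023547] [ 1.73194953e-01  3.13369981e+00 -1.42231144e-03]
ring [ 685.61559361 -121.61162313] 29.549149081275687
shift [-0.0087 -0.0219  0.3646] turn [-0.0001  0.0005  0.0005] deg [-0.   0.2  0.2]
```

>>> arm_command([
  [0,-0.0075,-0.0225,0.1,0,0,0],
  [0,-0.0075,-0.0225,0.2,0,0,0],
  [0,-0.0075,-0.0225,0.29,0,0,0],
  [0,-0.0075,-0.0225,0.29,0,0,0],
  [0,-0.0075,-0.0225,0.29,0,0,0],
  [0,-0.0075,-0.0225,0.29,0,0,0],
  [0,-0.0075,-0.0225,0.29,0,0,0],
])

```text
t: 11.7
position: [686.2, -122.8, 44.4]
ee_rot: [0.174, 3.132, -0.002]
force: [-0.8, -1.1, -0.4]
gripper_width: 63.1
gripper_force: 33.8
```

```bash
python3 - <<'E'
from h import *
for i in range(3):
    c=cam('wrist');s=arm.observe();print(s['position'],s['force'])
turnto((686,-122.1,21),1.4575)
E
```

```text
[ 686.09522912 -122.74134043   44.27926363] [ 0.12231407  0.72785693 -0.66057479]
[ 685.80742624 -122.66499657   43.86745888] [ 0.29839629 -0.47258319 -1.08962439]
[ 685.44880345 -122.5469773    43.35869771] [-0.41887537 -0.14325676 -0.00192262]
shift [-0.0014  0.0017  0.0745] turn [-0.0001  0.0005  0.0004] deg [-0.   0.2  0.1]
```

>>> arm_command([
  [0,0,0.0015,0.03,0,0,0],
  [0,0,0.0015,0.05,0,0,0],
  [0,0,0.0015,0.065,0,0,0],
  [0,0,0.0015,0.074,0,0,0],
  [0,0,0.0015,0.078,0,0,0],
  [0,0,0.0015,0.078,0,0,0],
])

```text
t: 12.35
position: [684.2, -121.6, 19.0]
ee_rot: [-0.174, -3.135, -0.0]
force: [-5.8, 2.7, 9.8]
gripper_width: 63.3
gripper_force: 34.4
```

>>> arm_command([
  [1,0,0,0,0,0,0],
  [1,0,0,0,0,0,0],
  [1,0,0,0,0,0,0],
  [1,0,0,-0.1,0,0,0],
  [1,0,0,-0.22,0,0,0],
  [1,0,0,-0.36,0,0,0],
  [1,0,0,-0.5,0,0,0],
  [1,0,0,-0.64,0,0,0],
  [1,0,0,-0.7,0,0,0],
  [1,0,0,-0.7,0,0,0],
])

```text
t: 13.18
position: [687.3, -122.8, 235.6]
ee_rot: [0.173, 3.125, -0.005]
force: [-0.1, -0.9, -0.1]
gripper_width: 85.4
gripper_force: 0.0
```

```bash
python3 - <<'E'
from h import *
p,r,c,e=cup('blue',(685,-122),46);s=arm.observe();print(s['t'],s['position'],p,r,plane(c,e[0],46),e)
cv2.imwrite('pics/w5.png',c['im'])
# refreshed top-view places of the other cups
T=cam('top');
for k,g in dict(white=(139,260),yellow=(148,213),red=(171,232),orange=(249,262)).items():
    h,m=blob(T['im'],k,g,20);(x,y),rr=cv2.minEnclosingCircle(h);print(k,(x,y),np.round(plane(T,(x,y),30)[0,:2]))
turnto((423,43,170),1.4575)
E
```

```text
13.2333 [ 685.84723242 -122.30645836  231.54028226] [ 686.88220215 -121.1601181 ] 31.913339614868164 [[ 685.9638691  -120.99445646   46.        ]] ((276.265869140625, 181.4111785888672), (57.75551223754883, 58.413368225097656), 88.45689392089844)
white (138.0, 258.5) [448. 375.]
yellow (146.6999969482422, 212.89999389648438) [587. 349.]
red (171.31080627441406, 230.89865112304688) [527. 274.]Traceback (most recent call last):
  File "<stdin>", line 7, in <module>
  File "h.py", line 29, in blob
    cn=max(cv2.findContours(m,cv2.RETR_EXTERNAL,cv2.CHAIN_APPROX_NONE)[0],key=cv2.contourArea)
ValueError: max() iterable argument is empty
```

View pics/w5.png

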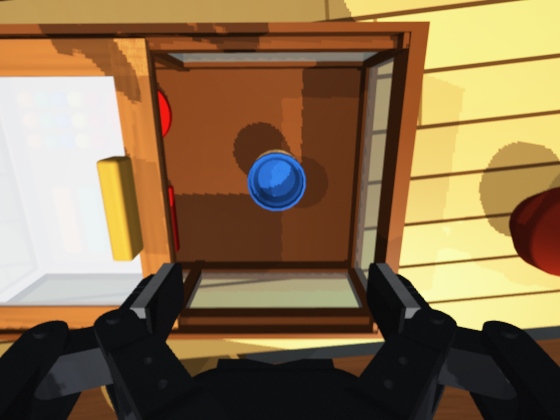

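The blue cup stands upright and centred in the ring, rim at (276,181). Next is the orange one.

>>> arm_command([
  [1,0.928,0.458,0,0,0,0],
  [1,0.928,0.458,0,0,0,0],
  [1,0.928,0.458,0,0,0,0],
  [1,0.928,0.458,0,0,0,0],
  [1,0.928,0.458,0.1,0,0,0],
  [1,0.928,0.458,0.2,0,0,0],
  [1,0.928,0.458,0.2,0,0,0],
  [1,0.928,0.458,0.2,0,0,0],
  [1,0.928,0.458,0.2,0,0,0],
  [1,0.928,0.458,0.2,0,0,0],
])

```text
t: 14.12
position: [419.9, 46.6, 164.6]
ee_rot: [-0.172, -3.131, -0.001]
force: [0.8, -0.1, 1.0]
gripper_width: 85.3
gripper_force: 0.0
```

```bash
python3 - <<'E'
from h import *
p,r,c,e=cup('orange',(423,44),rad=70);s=arm.observe();print(s['t'],s['position'],p,r,e)
cv2.imwrite('pics/w6.png',c['im'])
turnto((*p,14),1.4575)
E
```

```text
14.1667 [421.95656613  45.81938121 166.3553166 ] [422.54879761  45.27264404] 32.133453369140625 ((272.9953918457031, 203.06680297851562), (69.46146392822266, 70.75047302246094), 102.26956176757812)
shift [-0.0034 -0.0016  0.5078] turn [-0.     -0.0004  0.0004] deg [-0.  -0.1  0.2]
```

>>> arm_command([
  [1,-0.003,-0.0016,0.14,0,0,0],
  [1,-0.003,-0.0016,0.28,0,0,0],
  [1,-0.003,-0.0016,0.42,0,0,0],
  [1,-0.003,-0.0016,0.508,0,0,0],
  [1,-0.003,-0.0016,0.508,0,0,0],
  [0,-0.003,-0.0016,0.508,0,0,0],
  [0,-0.003,-0.0016,0.508,0,0,0],
  [0,-0.003,-0.0016,0.508,0,0,0],
  [0,-0.003,-0.0016,0.508,0,0,0],
])

```text
t: 14.92
position: [425.9, 44.6, 17.6]
ee_rot: [0.174, 3.132, -0.001]
force: [0.4, 0.2, -0.2]
gripper_width: 63.7
gripper_force: 33.2
```

```bash
python3 -c "
from h import *
print(arm.observe()['position']);turnto((686.5,-121.5,210),1.4575)"
```

```text
[425.90723938  44.64377925  17.59631331]
shift [-0.9279 -0.4543 -0.6365] turn [-0.      0.0008  0.0004] deg [-0.   0.3  0.1]
```

>>> arm_command([
  [0,0,0,-0.13,0,0,0],
  [0,0,0,-0.26,0,0,0],
  [0,-0.11,-0.06,-0.38,0,0,0],
  [0,-0.22,-0.11,-0.48,0,0,0],
  [0,-0.34,-0.17,-0.58,0,0,0],
  [0,-0.46,-0.23,-0.64,0,0,0],
  [0,-0.58,-0.285,-0.64,0,0,0],
  [0,-0.7,-0.34,-0.64,0,0,0],
  [0,-0.82,-0.4,-0.64,0,0,0],
  [0,-0.933,-0.4543,-0.64,0,0,0],
])

```text
t: 15.75
position: [676.7, -115.1, 209.7]
ee_rot: [0.174, 3.133, -0.001]
force: [0.1, 0.4, -0.3]
gripper_width: 63.0
gripper_force: 34.4
```

>>> arm_command([
  [0,0,0,0,0,0,0],
  [0,0,0,0,0,0,0],
  [0,0,0,0,0,0,0],
])

```text
t: 16.0
position: [674.4, -113.5, 208.0]
ee_rot: [0.174, 3.136, 0.0]
force: [-0.7, 0.1, -0.5]
gripper_width: 63.1
gripper_force: 34.4
```

```bash
python3 -c "
from h import *
s=arm.observe();print(s['position'],s['gripper_width'],s['force']);turnto((688,-121.5,39.6),1.4575)"
```

```text
[ 674.36252008 -113.52085795  207.95907194] 63.10691353324001 [-0.70730332  0.09949015 -0.53632544]
shift [-0.0479 -0.0215  0.5612] turn [0.     0.0001 0.0004] deg [0.  0.  0.1]
```

>>> arm_command([
  [0,-0.048,-0.0215,0,0,0,0],
  [0,-0.048,-0.0215,0.1,0,0,0],
  [0,-0.048,-0.0215,0.2,0,0,0],
  [0,-0.048,-0.0215,0.3,0,0,0],
  [0,-0.048,-0.0215,0.38,0,0,0],
  [0,-0.048,-0.0215,0.44,0,0,0],
  [0,-0.048,-0.0215,0.49,0,0,0],
  [0,-0.048,-0.0215,0.53,0,0,0],
  [0,-0.048,-0.0215,0.55,0,0,0],
  [0,-0.048,-0.0215,0.558,0,0,0],
])

```text
t: 16.83
position: [688.7, -121.7, 40.6]
ee_rot: [0.174, 3.135, -0.001]
force: [1.0, 0.4, 1.8]
gripper_width: 63.4
gripper_force: 34.7
```

>>> arm_command([
  [0,0,0,0.003,0,0,0],
  [1,0,0,0.003,0,0,0],
  [1,0,0,0.003,0,0,0],
  [1,0,0,-0.04,0,0,0],
  [1,0,0,-0.16,0,0,0],
  [1,0,0,-0.3,0,0,0],
  [1,0,0,-0.44,0,0,0],
  [1,0,0,-0.58,0,0,0],
  [1,0,0,-0.64,0,0,0],
  [1,0,0,-0.64,0,0,0],
])

```text
t: 17.67
position: [691.5, -122.9, 242.0]
ee_rot: [0.173, 3.123, -0.006]
force: [0.8, -0.4, 1.2]
gripper_width: 85.6
gripper_force: 0.0
```

```bash
python3 - <<'E'
from h import *
p,r,c,e=cup('orange',(687,-122),62);s=arm.observe();print(s['t'],s['position'],p,r,e)
cv2.imwrite('pics/w7.png',c['im'])
T=cam('top')
for k,g in dict(white=(139,260),yellow=(148,213),red=(171,232)).items():
    h,m=blob(T['im'],k,g,20);(x,y),rr=cv2.minEnclosingCircle(h);print(k,(x,y),np.round(plane(T,(x,y),30)[0,:2]))
turnto((530,276,170),1.4575)
E
```

```text
17.7167 [ 690.02603332 -122.3817711   237.81234806] [ 685.56347656 -120.70145416] 32.76866912841797 ((276.0186462402344, 177.9876251220703), (60.90553665161133, 61.88141632080078), 80.4393539428711)
white (138.0, 258.5) [448. 375.]
yellow (146.6999969482422, 212.89999389648438) [587. 349.]
red (171.31080627441406, 230.89865112304688) [527. 274.]
shift [0.6732 1.26   0.211 ] turn [-0.0001  0.0005  0.0004] deg [-0.   0.2  0.1]
```

>>> arm_command([
  [1,0,0,0,0,0,0],
  [1,0,0,0,0,0,0],
  [1,0,0,0,0,0,0],
])

```text
t: 18.02
position: [687.3, -121.5, 229.6]
ee_rot: [-0.174, -3.133, -0.002]
force: [-0.6, 0.1, -0.7]
gripper_width: 85.9
gripper_force: 0.0
```

```bash
python3 - <<'E'
from h import *
p,r,c,e=cup('orange',(687,-122),62);s=arm.observe();print(s['t'],s['position'],p,r,e)
x,y=e[0];cv2.imwrite('pics/w8.png',cv2.resize(c['im'][int(y)-60:int(y)+60,int(x)-80:int(x)+80],None,fx=4,fy=4,interpolation=cv2.INTER_CUBIC))
E
```

```text
18.0667 [ 687.45204252 -121.57548008  229.96500317] [ 686.28851318 -121.14234924] 32.388397216796875 ((274.3694763183594, 188.1653594970703), (62.04815673828125, 63.54065704345703), 91.72234344482422)
```

View pics/w8.png

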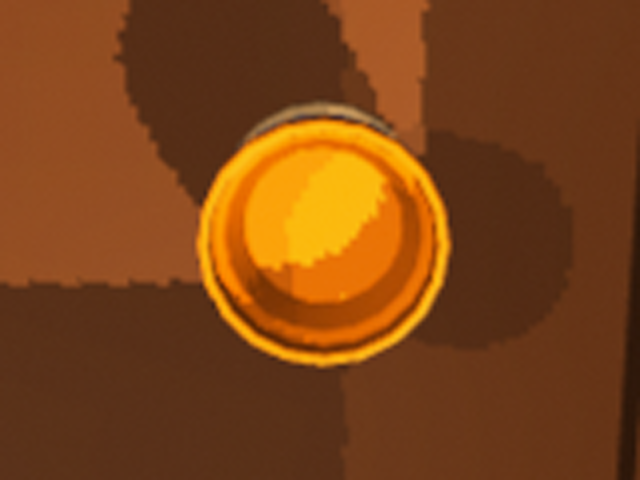

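The orange cup is nested concentric with the blue one. Red is next.

>>> arm_command([
  [1,0.34,0.63,0,0,0,0],
  [1,0.34,0.63,0,0,0,0],
  [1,0.34,0.63,0,0,0,0],
  [1,0.34,0.63,0,0,0,0],
  [1,0.34,0.63,0,0,0,0],
  [1,0.34,0.63,0,0,0,0],
])

```text
t: 18.57
position: [605.0, 82.6, 231.0]
ee_rot: [-0.166, -3.134, -0.003]
force: [0.3, 0.3, -0.9]
gripper_width: 85.4
gripper_force: 0.0
```

>>> arm_command([
  [1,0.33,0.63,0.1,0,0,0],
  [1,0.33,0.63,0.2,0,0,0],
  [1,0.33,0.63,0.2,0,0,0],
  [1,0.33,0.63,0.2,0,0,0],
  [1,0.33,0.63,0.2,0,0,0],
  [1,0.33,0.63,0.2,0,0,0],
  [1,0.33,0.63,0.2,0,0,0],
  [1,0.33,0.63,0.2,0,0,0],
])

```text
t: 19.23
position: [530.2, 276.1, 171.3]
ee_rot: [-0.172, -3.136, 0.002]
force: [0.6, -0.2, 0.8]
gripper_width: 85.4
gripper_force: 0.0
```

```bash
python3 - <<'E'
from h import *
p,r,c,e=cup('red',(530,276),rad=60);s=arm.observe();print(s['t'],s['position'],p,r,e)
try:
    h,m=blob(c['im'],'yellow',proj(c,[[590,350,40]])[0],60);P=plane(c,h,40)[:,:2];print('yellow',cv2.minEnclosingCircle(P.astype(np.float32)))
except Exception as x: print(x)
cv2.imwrite('pics/w9.png',c['im'])
turnto((*p,14),1.4575)
E
```

```text
19.2833 [530.95671472 275.41997324 171.9684218 ] [527.46557617 274.51010132] 31.804092407226562 ((272.51190185546875, 194.86663818359375), (67.89691162109375, 69.67061614990234), 96.49081420898438)
yellow ((586.5110473632812, 348.10076904296875), 32.887413024902344)
shift [ 0.0114 -0.0041  0.5266] turn [-0.0001  0.0001  0.0003] deg [-0.   0.   0.1]
```

View pics/w9.png

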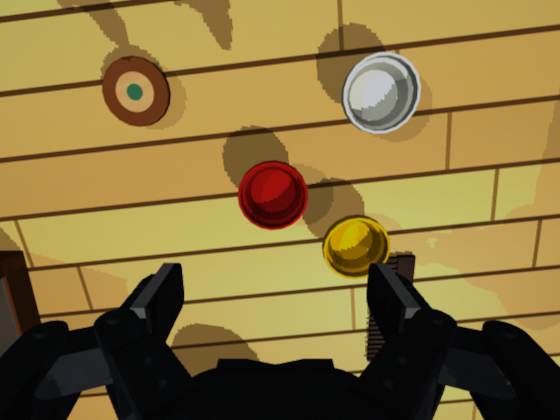

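Red is at (272,195), yellow (356,246), white (381,93) and the lid (136,91). The fingers fit around red without touching yellow.

>>> arm_command([
  [1,0.0114,-0.004,0.13,0,0,0],
  [1,0.0114,-0.004,0.26,0,0,0],
  [1,0.0114,-0.004,0.39,0,0,0],
  [1,0.0114,-0.004,0.5266,0,0,0],
  [1,0.0114,-0.004,0.5266,0,0,0],
  [0,0.0114,-0.004,0.5266,0,0,0],
  [0,0.0114,-0.004,0.5266,0,0,0],
  [0,0.0114,-0.004,0.5266,0,0,0],
  [0,0.0114,-0.004,0.5266,0,0,0],
])

```text
t: 20.03
position: [529.3, 275.8, 17.2]
ee_rot: [0.175, 3.131, 0.003]
force: [0.1, 0.8, -0.1]
gripper_width: 63.4
gripper_force: 33.1
```

```bash
python3 -c "
from h import *
print(arm.observe()['position']);turnto((687,-121.5,220),1.4575)"
```

```text
[529.3130506  275.79745484  17.23855623]
shift [-0.6733 -1.2561 -0.6751] turn [0.0004 0.0009 0.0003] deg [0.1 0.3 0.1]
```

>>> arm_command([
  [0,0,0,-0.13,0,0,0],
  [0,0,0,-0.26,0,0,0],
  [0,0,0,-0.39,0,0,0],
  [0,-0.06,-0.11,-0.46,0,0,0],
  [0,-0.12,-0.22,-0.54,0,0,0],
  [0,-0.18,-0.33,-0.62,0,0,0],
  [0,-0.24,-0.44,-0.675,0,0,0],
  [0,-0.3,-0.55,-0.675,0,0,0],
  [0,-0.36,-0.67,-0.675,0,0,0],
])

```text
t: 20.78
position: [613.8, 62.5, 221.4]
ee_rot: [0.172, 3.129, -0.0]
force: [0.5, 1.2, -0.9]
gripper_width: 63.3
gripper_force: 34.1
```

```bash
python3 -c "
from h import *
print(arm.observe()['position'],arm.observe()['gripper_width']);turnto((687,-121.5,220),1.4575)"
```

```text
[613.75257758  62.50354512 221.39491127] 63.34449656575972
shift [-0.3101 -0.5828  0.007 ] turn [0.     0.0013 0.0005] deg [0.  0.5 0.2]
```

>>> arm_command([
  [0,-0.31,-0.583,0,0,0,0],
  [0,-0.31,-0.583,0,0,0,0],
  [0,-0.31,-0.583,0,0,0,0],
  [0,-0.31,-0.583,0,0,0,0],
  [0,-0.31,-0.583,0,0,0,0],
  [0,-0.31,-0.583,0,0,0,0],
  [0,-0.31,-0.583,0,0,0,0],
  [0,-0.31,-0.583,0,0,0,0],
])

```text
t: 21.45
position: [684.8, -119.7, 217.7]
ee_rot: [0.174, 3.135, -0.0]
force: [0.1, -0.3, -0.6]
gripper_width: 63.4
gripper_force: 34.1
```

```bash
python3 -c "
from h import *
print(arm.observe()['position'],arm.observe()['gripper_width']);turnto((687.5,-121.5,55.2),1.4575)"
```

```text
[ 684.77892945 -119.74162759  217.66429583] 63.4442186278928
shift [-0.0088 -0.0048  0.5416] turn [-0.      0.0002  0.0004] deg [-0.   0.1  0.1]
```

>>> arm_command([
  [0,-0.009,-0.005,0.1,0,0,0],
  [0,-0.009,-0.005,0.2,0,0,0],
  [0,-0.009,-0.005,0.3,0,0,0],
  [0,-0.009,-0.005,0.38,0,0,0],
  [0,-0.009,-0.005,0.44,0,0,0],
  [0,-0.009,-0.005,0.49,0,0,0],
  [0,-0.009,-0.005,0.52,0,0,0],
  [0,-0.009,-0.005,0.535,0,0,0],
  [0,-0.009,-0.005,0.541,0,0,0],
  [0,-0.009,-0.005,0.541,0,0,0],
])

```text
t: 22.28
position: [688.3, -121.9, 56.0]
ee_rot: [0.173, 3.134, -0.001]
force: [-0.5, 0.5, 0.2]
gripper_width: 63.3
gripper_force: 34.5
```

>>> arm_command([
  [0,0,0,0.005,0,0,0],
  [0,0,0,0.007,0,0,0],
  [1,0,0,0.003,0,0,0],
  [1,0,0,0.003,0,0,0],
  [1,0,0,-0.04,0,0,0],
  [1,0,0,-0.16,0,0,0],
  [1,0,0,-0.3,0,0,0],
  [1,0,0,-0.44,0,0,0],
  [1,0,0,-0.56,0,0,0],
  [1,0,0,-0.58,0,0,0],
])

```text
t: 23.12
position: [690.8, -122.8, 239.0]
ee_rot: [0.173, 3.122, -0.006]
force: [0.5, -1.0, 1.8]
gripper_width: 85.6
gripper_force: 0.0
```

>>> arm_command([
  [1,0,0,0,0,0,0],
  [1,0,0,0,0,0,0],
  [1,0,0,0,0,0,0],
])

```text
t: 23.37
position: [686.1, -121.4, 225.7]
ee_rot: [-0.174, -3.133, -0.002]
force: [0.5, -0.5, -1.3]
gripper_width: 85.6
gripper_force: 0.0
```

```bash
python3 - <<'E'
from h import *
p,r,c,e=cup('red',(687,-122),78,45);s=arm.observe();print(s['t'],s['position'],p,r,e)
T=cam('top')
for k,g in dict(white=(139,260),yellow=(148,213)).items():
    h,m=blob(T['im'],k,g,20);(x,y),rr=cv2.minEnclosingCircle(h);print(k,(x,y),np.round(plane(T,(x,y),30)[0,:2]))
turnto((587,348,170),1.4575)
E
```

```text
23.4167 [ 685.9804337  -121.3638543   225.22836683] [ 687.60693359 -121.18045807] 32.184974670410156 ((274.4585876464844, 195.30857849121094), (65.14006042480469, 67.01103973388672), 85.0586166381836)
white (138.0, 258.5) [448. 375.]
yellow (146.6999969482422, 212.89999389648438) [587. 349.]
shift [0.5007 1.5183 0.1879] turn [ 0.0002 -0.0007  0.0004] deg [ 0.1 -0.3  0.1]
```

>>> arm_command([
  [1,0.25,0.76,0,0,0,0],
  [1,0.25,0.76,0,0,0,0],
  [1,0.25,0.76,0,0,0,0],
  [1,0.25,0.76,0,0,0,0],
  [1,0.25,0.76,0,0,0,0],
  [1,0.25,0.76,0,0,0,0],
  [1,0.25,0.76,0,0,0,0],
])

```text
t: 24.05
position: [635.6, 118.6, 226.3]
ee_rot: [-0.164, -3.134, -0.002]
force: [0.1, -0.6, -0.2]
gripper_width: 85.1
gripper_force: 0.0
```

>>> arm_command([
  [1,0.25,0.76,0,0,0,0],
  [1,0.25,0.76,0,0,0,0],
  [1,0.25,0.76,0,0,0,0],
  [1,0.25,0.76,0.09,0,0,0],
  [1,0.25,0.76,0.188,0,0,0],
  [1,0.25,0.76,0.188,0,0,0],
  [1,0.25,0.76,0.188,0,0,0],
  [1,0.25,0.76,0.188,0,0,0],
  [1,0.25,0.76,0.188,0,0,0],
  [1,0.25,0.76,0.188,0,0,0],
])

```text
t: 24.88
position: [589.8, 346.8, 172.4]
ee_rot: [0.177, 3.135, 0.0]
force: [-0.0, -0.3, -0.0]
gripper_width: 85.3
gripper_force: 0.0
```

```bash
python3 - <<'E'
from h import *
p,r,c,e=cup('yellow',(587,348),rad=55);s=arm.observe();print(s['t'],s['position'],p,r,e)
d=plane(c,e[0],40)[0];print(d)
cv2.imwrite('pics/w10.png',c['im'])
turnto((*p,14),1.4575)
E
```

```text
24.9333 [589.98013403 346.67583274 172.79547519] [587.31390381 348.61053467] 32.487850189208984 ((275.7296447753906, 194.49925231933594), (68.97166442871094, 70.65950012207031), 89.94312286376953)
[586.47268    348.53322444  40.        ]
shift [0.0105 0.0051 0.5293] turn [0.0001 0.0003 0.0001] deg [0.  0.1 0. ]
```

View pics/w10.png

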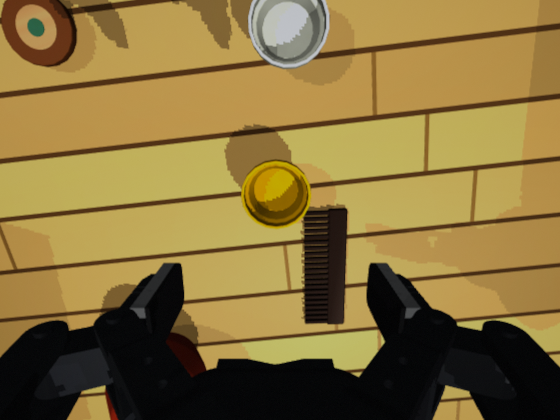

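Yellow is at (276,194) with the comb just beyond it at about (325,265). The comb is only 6 mm tall, so the fingertips pass above it.

>>> arm_command([
  [1,0.0105,0.005,0.13,0,0,0],
  [1,0.0105,0.005,0.26,0,0,0],
  [1,0.0105,0.005,0.39,0,0,0],
  [1,0.0105,0.005,0.527,0,0,0],
  [1,0.0105,0.005,0.527,0,0,0],
  [0,0.0105,0.005,0.527,0,0,0],
  [0,0.0105,0.005,0.527,0,0,0],
  [0,0.0105,0.005,0.527,0,0,0],
  [0,0.0105,0.005,0.527,0,0,0],
])

```text
t: 25.68
position: [588.2, 350.6, 17.5]
ee_rot: [0.174, 3.131, 0.004]
force: [0.0, 0.0, -0.8]
gripper_width: 61.6
gripper_force: 33.1
```

>>> arm_command([
  [0,0,0,-0.13,0,0,0],
  [0,0,0,-0.26,0,0,0],
  [0,0,0,-0.4,0,0,0],
  [0,0,0,-0.54,0,0,0],
  [0,-0.04,-0.13,-0.65,0,0,0],
  [0,-0.08,-0.26,-0.7,0,0,0],
  [0,-0.12,-0.39,-0.7,0,0,0],
  [0,-0.16,-0.52,-0.7,0,0,0],
  [0,-0.2,-0.65,-0.7,0,0,0],
  [0,-0.24,-0.76,-0.7,0,0,0],
])

```text
t: 26.52
position: [631.9, 116.0, 226.3]
ee_rot: [0.173, 3.133, 0.0]
force: [0.8, 0.3, -1.1]
gripper_width: 61.8
gripper_force: 33.9
```

```bash
python3 -c "
from h import *
print(arm.observe()['position'],arm.observe()['gripper_width']);turnto((687.5,-121.5,220),1.4575)"
```

```text
[631.85139733 115.99117372 226.31122023] 61.848107894121966
shift [-0.2716 -0.7664  0.0217] turn [0.0001 0.0006 0.0004] deg [0.  0.2 0.2]
```

>>> arm_command([
  [0,-0.272,-0.767,0.02,0,0,0],
  [0,-0.272,-0.767,0.02,0,0,0],
  [0,-0.272,-0.767,0.02,0,0,0],
  [0,-0.272,-0.767,0.02,0,0,0],
  [0,-0.272,-0.767,0.02,0,0,0],
  [0,-0.272,-0.767,0.02,0,0,0],
  [0,-0.272,-0.767,0.02,0,0,0],
  [0,-0.272,-0.767,0.02,0,0,0],
  [0,-0.272,-0.767,0.02,0,0,0],
])

```text
t: 27.27
position: [687.2, -119.6, 218.9]
ee_rot: [0.174, 3.135, 0.0]
force: [-0.0, -0.0, -0.5]
gripper_width: 61.4
gripper_force: 33.9
```

```bash
python3 -c "
from h import *
c=cam('wrist');cv2.imwrite('pics/w11.png',c['im'][150:,100:460])
s=arm.observe();print(s['t'],s['position'],s['gripper_width'],s['force']);turnto((687.5,-121.5,71.5),1.4575)"
```

```text
27.3167 [ 687.10197695 -118.88227438  218.67002254] 61.636593801663544 [-0.71146456 -0.07506455 -1.40902211]
shift [-0.0016 -0.0086  0.4906] turn [0.     0.0002 0.0005] deg [0.  0.1 0.2]
```

View pics/w11.png

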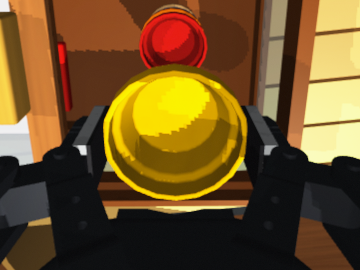

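The yellow cup is held, rim about 144 by 134 px, with red in the seat behind it at (173,40) of the crop. The narrower grip width could mean a slanted cup, so I compare its rim ellipse with the blue one's.

```bash
python3 - <<'E'
from h import *
a=cv2.imread('pics/w4.png');b=np.zeros_like(a);b[150:,100:460]=cv2.imread('pics/w11.png')
HSV['yellow']=((18,120,60),(34,255,255))
for im,k in((a,'blue'),(b,'yellow')):
    h,m=blob(im,k,(276,290),85);print(k,cv2.boundingRect(h),cv2.fitEllipse(h))
E
```

```text
blue (200, 225, 151, 138) ((274.8634948730469, 293.9870300292969), (138.46629333496094, 150.09219360351562), 90.64186096191406)
yellow (203, 214, 145, 137) ((274.8643493652344, 282.7490539550781), (136.55026245117188, 146.23843383789062), 90.65065002441406)
```

>>> arm_command([
  [0,-0.011,-0.008,0.1,0,0,0],
  [0,-0.011,-0.008,0.2,0,0,0],
  [0,-0.011,-0.008,0.28,0,0,0],
  [0,-0.011,-0.008,0.35,0,0,0],
  [0,-0.011,-0.008,0.41,0,0,0],
  [0,-0.011,-0.008,0.45,0,0,0],
  [0,-0.011,-0.008,0.475,0,0,0],
  [0,-0.011,-0.008,0.487,0,0,0],
  [0,-0.011,-0.008,0.492,0,0,0],
  [0,-0.011,-0.008,0.492,0,0,0],
])

```text
t: 28.15
position: [691.5, -122.6, 72.7]
ee_rot: [0.173, 3.134, -0.002]
force: [-0.7, 1.0, 2.5]
gripper_width: 62.0
gripper_force: 34.9
```

>>> arm_command([
  [0,0,0,0.003,0,0,0],
  [0,0,0,0.003,0,0,0],
  [1,0,0,0.003,0,0,0],
  [1,0,0,0.003,0,0,0],
  [1,0,0,-0.04,0,0,0],
  [1,0,0,-0.16,0,0,0],
  [1,0,0,-0.3,0,0,0],
  [1,0,0,-0.43,0,0,0],
  [1,0,0,-0.52,0,0,0],
  [1,0,0,-0.52,0,0,0],
])

```text
t: 28.98
position: [693.8, -123.9, 236.6]
ee_rot: [0.173, 3.122, -0.007]
force: [0.4, -0.4, 1.1]
gripper_width: 85.2
gripper_force: 0.0
```

>>> arm_command([
  [1,0,0,0,0,0,0],
  [1,0,0,0,0,0,0],
  [1,0,0,0,0,0,0],
])

```text
t: 29.23
position: [689.0, -122.4, 223.8]
ee_rot: [-0.174, -3.133, -0.002]
force: [-0.1, 0.4, -0.8]
gripper_width: 85.2
gripper_force: 0.0
```

```bash
python3 - <<'E'
from h import *
p,r,c,e=cup('yellow',(687,-122),94,45);s=arm.observe();print(s['t'],s['position'],p,r,e)
cv2.imwrite('pics/w12.png',c['im'])
T=cam('top')
h,m=blob(T['im'],'white',(139,260),20);(x,y),rr=cv2.minEnclosingCircle(h);print((x,y),np.round(plane(T,(x,y),30)[0,:2]))
turnto((447,369,170),1.4575)
E
```

```text
29.2833 [ 688.99080292 -122.3859012   223.6059267 ] [ 688.38464355 -120.54289246] 32.14969253540039 ((276.0982971191406, 197.7002410888672), (68.90876007080078, 70.63459014892578), 86.86405944824219)
(138.0, 258.5) [448. 375.]
shift [0.9829 1.5385 0.1838] turn [ 0.0001 -0.0006  0.0004] deg [ 0.  -0.2  0.1]
```

>>> arm_command([
  [1,0.49,0.77,0,0,0,0],
  [1,0.49,0.77,0,0,0,0],
  [1,0.49,0.77,0,0,0,0],
  [1,0.49,0.77,0,0,0,0],
  [1,0.49,0.77,0,0,0,0],
  [1,0.49,0.77,0,0,0,0],
  [1,0.49,0.77,0,0,0,0],
  [1,0.49,0.77,0,0,0,0],
])

```text
t: 30.0
position: [566.8, 127.0, 224.8]
ee_rot: [-0.166, -3.134, -0.001]
force: [-0.1, 0.2, -0.9]
gripper_width: 85.4
gripper_force: 0.0
```

>>> arm_command([
  [1,0.49,0.77,0,0,0,0],
  [1,0.49,0.77,0,0,0,0],
  [1,0.49,0.77,0,0,0,0],
  [1,0.49,0.77,0.08,0,0,0],
  [1,0.49,0.77,0.18,0,0,0],
  [1,0.49,0.77,0.18,0,0,0],
  [1,0.49,0.77,0.18,0,0,0],
  [1,0.49,0.77,0.18,0,0,0],
  [1,0.49,0.77,0.18,0,0,0],
  [1,0.49,0.77,0.18,0,0,0],
])

```text
t: 30.83
position: [449.6, 368.4, 171.6]
ee_rot: [-0.175, -3.136, 0.001]
force: [0.5, 0.3, 0.0]
gripper_width: 85.3
gripper_force: 0.0
```

```bash
python3 - <<'E'
from h import *
HSV['white']=((0,0,90),(180,45,255))
p,r,c,e=cup('white',(446,370),rad=65);s=arm.observe();print(s['t'],s['position'],p,r,e)
cv2.imwrite('pics/w13.png',c['im'])
turnto((*p,14),1.4575)
E
```

```text
30.8833 [450.06733257 368.18285532 172.17712826] [450.6288147  373.75479126] 31.8757266998291 ((280.1705322265625, 198.07276916503906), (67.66099548339844, 69.76399993896484), 91.0086898803711)
shift [5.000e-04 1.870e-02 5.273e-01] turn [-0.      0.0001  0.0002] deg [-0.   0.   0.1]
```

>>> arm_command([
  [1,0.004,0.0187,0.13,0,0,0],
  [1,0.004,0.0187,0.26,0,0,0],
  [1,0.004,0.0187,0.39,0,0,0],
  [1,0.004,0.0187,0.53,0,0,0],
  [1,0.004,0.0187,0.53,0,0,0],
  [0,0.004,0.0187,0.53,0,0,0],
  [0,0.004,0.0187,0.53,0,0,0],
  [0,0.004,0.0187,0.53,0,0,0],
  [0,0.004,0.0187,0.53,0,0,0],
])

```text
t: 31.63
position: [450.8, 375.7, 16.3]
ee_rot: [0.175, 3.132, 0.005]
force: [-0.1, -0.0, -0.9]
gripper_width: 63.3
gripper_force: 33.1
```

>>> arm_command([
  [0,0,0,-0.13,0,0,0],
  [0,0,0,-0.26,0,0,0],
  [0,0,0,-0.4,0,0,0],
  [0,0,0,-0.54,0,0,0],
  [0,-0.07,-0.1,-0.65,0,0,0],
  [0,-0.14,-0.22,-0.72,0,0,0],
  [0,-0.21,-0.33,-0.72,0,0,0],
  [0,-0.28,-0.44,-0.72,0,0,0],
  [0,-0.35,-0.55,-0.72,0,0,0],
  [0,-0.42,-0.66,-0.72,0,0,0],
])

```text
t: 32.47
position: [552.1, 163.4, 231.7]
ee_rot: [0.173, 3.132, 0.001]
force: [0.7, -0.2, -1.6]
gripper_width: 62.9
gripper_force: 34.2
```

```bash
python3 -c "
from h import *
print(arm.observe()['position'],arm.observe()['gripper_width']);turnto((687.5,-121.5,225),1.4575)"
```

```text
[552.14300729 163.43489748 231.72859448] 62.92034484314547
shift [-0.5531 -0.8942  0.024 ] turn [0.0002 0.0007 0.0004] deg [0.1 0.3 0.2]
```

>>> arm_command([
  [0,-0.553,-0.894,0.01,0,0,0],
  [0,-0.553,-0.894,0.01,0,0,0],
  [0,-0.553,-0.894,0.01,0,0,0],
  [0,-0.553,-0.894,0.01,0,0,0],
  [0,-0.553,-0.894,0.01,0,0,0],
  [0,-0.553,-0.894,0.01,0,0,0],
  [0,-0.553,-0.894,0.01,0,0,0],
  [0,-0.553,-0.894,0.01,0,0,0],
  [0,-0.553,-0.894,0.01,0,0,0],
  [0,-0.553,-0.894,0.01,0,0,0],
])

```text
t: 33.3
position: [686.7, -121.1, 227.5]
ee_rot: [0.177, 3.135, -0.0]
force: [0.1, 0.6, -1.7]
gripper_width: 63.5
gripper_force: 34.2
```

```bash
python3 -c "
from h import *
c=cam('wrist')
s=arm.observe();print(s['t'],s['position'],s['gripper_width'],s['force']);turnto((687.5,-121.5,86.3),1.4575)"
```

```text
33.35 [ 686.36122434 -119.72245554  227.26046551] 63.25538116245917 [ 0.9978536   0.56026685 -2.01186334]
shift [-0.0038 -0.0055  0.4699] turn [0.     0.0002 0.0003] deg [0.  0.1 0.1]
```

>>> arm_command([
  [0,-0.005,-0.005,0.1,0,0,0],
  [0,-0.005,-0.005,0.2,0,0,0],
  [0,-0.005,-0.005,0.28,0,0,0],
  [0,-0.005,-0.005,0.34,0,0,0],
  [0,-0.005,-0.005,0.39,0,0,0],
  [0,-0.005,-0.005,0.43,0,0,0],
  [0,-0.005,-0.005,0.455,0,0,0],
  [0,-0.005,-0.005,0.467,0,0,0],
  [0,-0.005,-0.005,0.473,0,0,0],
  [0,-0.005,-0.005,0.473,0,0,0],
])

```text
t: 34.18
position: [688.9, -121.7, 85.9]
ee_rot: [0.174, 3.134, -0.001]
force: [1.0, -0.2, 0.3]
gripper_width: 63.3
gripper_force: 34.3
```

>>> arm_command([
  [0,0,0,0.005,0,0,0],
  [0,0,0,0.007,0,0,0],
  [1,0,0,0.003,0,0,0],
  [1,0,0,0.003,0,0,0],
  [1,0,0,-0.04,0,0,0],
  [1,0,0,-0.16,0,0,0],
  [1,0,0,-0.3,0,0,0],
  [1,0,0,-0.43,0,0,0],
  [1,0,0,-0.47,0,0,0],
  [1,0,0,-0.47,0,0,0],
])

```text
t: 35.02
position: [690.3, -122.2, 232.4]
ee_rot: [0.173, 3.126, -0.005]
force: [0.5, -0.7, 0.5]
gripper_width: 85.4
gripper_force: 0.0
```

>>> arm_command([
  [1,0,0,0,0,0,0],
  [1,0,0,0,0,0,0],
  [1,0,0,0,0,0,0],
])

```text
t: 35.27
position: [686.5, -121.1, 222.3]
ee_rot: [-0.174, -3.132, -0.002]
force: [0.1, 1.1, -0.4]
gripper_width: 85.7
gripper_force: 0.0
```

```bash
python3 - <<'E'
from h import *
HSV['white']=((0,0,90),(180,45,255))
p,r,c,e=cup('white',(687,-122),110,48);s=arm.observe();print(s['t'],s['position'],p,r,e)
cv2.imwrite('pics/w14.png',c['im'])
T=cam('top');h=cv2.cvtColor(T['im'],cv2.COLOR_BGR2HSV)
m=cv2.inRange(h,(0,90,40),(14,255,170));k=np.zeros_like(m);k[235:295,185:235]=255;cv2.imwrite('pics/t2.png',T['im'][200:320,120:300])
cn=[x for x in cv2.findContours(m&k,0,1)[0] if cv2.contourArea(x)>20];print([(cv2.minEnclosingCircle(x)) for x in cn])
turnto((421,161,150),1.4575)
E
```

```text
35.3167 [ 686.57961299 -121.09449188  222.42650739] [ 689.59667969 -121.55212402] 32.299522399902344 ((274.1101379394531, 207.44491577148438), (72.62549591064453, 74.70423126220703), 90.17721557617188)
[((210.0625, 264.28125), 9.341968536376953)]
shift [0.9837 0.8365 0.2467] turn [ 0.0001 -0.0006  0.0004] deg [ 0.  -0.2  0.1]
```

>>> arm_command([
  [1,0.5,0.42,0,0,0,0],
  [1,0.5,0.42,0,0,0,0],
  [1,0.5,0.42,0,0,0,0],
  [1,0.5,0.42,0,0,0,0],
  [1,0.5,0.42,0,0,0,0],
  [1,0.5,0.42,0,0,0,0],
])

```text
t: 35.87
position: [548.7, 24.1, 223.6]
ee_rot: [-0.168, -3.133, -0.002]
force: [-0.4, -0.3, 0.6]
gripper_width: 85.0
gripper_force: 0.0
```

>>> arm_command([
  [1,0.483,0.417,0,0,0,0],
  [1,0.483,0.417,0,0,0,0],
  [1,0.483,0.417,0.1,0,0,0],
  [1,0.483,0.417,0.2,0,0,0],
  [1,0.483,0.417,0.246,0,0,0],
  [1,0.483,0.417,0.246,0,0,0],
  [1,0.483,0.417,0.246,0,0,0],
  [1,0.483,0.417,0.246,0,0,0],
  [1,0.483,0.417,0.246,0,0,0],
])

```text
t: 36.62
position: [424.5, 160.1, 152.9]
ee_rot: [0.176, 3.134, 0.0]
force: [0.2, -0.3, 0.4]
gripper_width: 85.4
gripper_force: 0.0
```

```bash
python3 - <<'E'
from h import *
c=cam('wrist');s=arm.observe();print(s['t'],s['position'])
h=cv2.cvtColor(c['im'],cv2.COLOR_BGR2HSV);g=proj(c,[[421,161,16]])[0];print(g)
k=np.zeros(h.shape[:2],np.uint8);cv2.circle(k,tuple(int(v) for v in g),75,255,-1)
m=cv2.inRange(h,(0,90,40),(14,255,170))&k
cn=max(cv2.findContours(m,0,1)[0],key=cv2.contourArea);H=cv2.convexHull(cn)[:,0,:];e=cv2.fitEllipse(H)
P=plane(c,H,16)[:,:2];(x,y),r=cv2.minEnclosingCircle(P.astype(np.float32));print('lid',x,y,r,e,plane(c,e[0],16))
gm=cv2.inRange(h,(60,80,40),(95,255,255))&k;M=cv2.moments(gm);q=(M['m10']/M['m00'],M['m01']/M['m00']);print('dot',q,plane(c,q,16))
cv2.imwrite('pics/w15.png',c['im']);turnto((x,y,3),1.4575)
E
```

```text
36.6667 [424.66455123 160.02554757 153.03981157]
[274.71120867 192.91156241]
lid 408.4202880859375 160.3275909423828 66.53426361083984 ((282.3139343261719, 193.54898071289062), (59.76478958129883, 173.59286499023438), 87.87826538085938) [[422.37291751 167.86202495  16.        ]]
dot (276.5442176870748, 196.42857142857142) [[424.49474787 162.30527992  16.        ]]
shift [ 0.0556 -0.0053  0.4999] turn [0.0001 0.0005 0.0001] deg [0.  0.2 0. ]
```

```bash
python3 - <<'E'
from h import *
c=cam('wrist');s=arm.observe();print(s['t'],s['position'])
h=cv2.cvtColor(c['im'],cv2.COLOR_BGR2HSV);k=np.zeros(h.shape[:2],np.uint8);cv2.circle(k,(276,196),42,255,-1)
print(h[196,276-44:276+45:4].tolist())
for lo,hi in(((0,90,40),(14,255,170)),((0,120,40),(10,255,150))):
    m=cv2.inRange(h,lo,hi)&k;m=cv2.morphologyEx(m,cv2.MORPH_OPEN,np.ones((5,5),np.uint8))
    cn=max(cv2.findContours(m,0,1)[0],key=cv2.contourArea);H=cv2.convexHull(cn)[:,0,:]
    P=plane(c,H,16)[:,:2];(x,y),r=cv2.minEnclosingCircle(P.astype(np.float32));print('lid',x,y,r,cv2.fitEllipse(H))
turnto((424,162,3),1.4575)
E
```

```text
36.7167 [424.50938004 160.05837223 152.94783396]
[[20, 151, 182], [20, 151, 182], [20, 153, 182], [17, 167, 93], [11, 200, 97], [11, 198, 98], [11, 203, 98], [18, 135, 182], [18, 137, 182], [18, 139, 182], [74, 140, 93], [74, 141, 92], [74, 141, 94], [30, 95, 121], [19, 132, 182], [19, 132, 182], [12, 199, 100], [11, 194, 101], [11, 201, 100], [11, 200, 84], [19, 157, 162], [19, 156, 163], [20, 155, 176]]
lid 423.1477355957031 163.15977478027344 30.005985260009766 ((276.64691162109375, 194.16490173339844), (61.918453216552734, 63.72544860839844), 87.08831787109375)Traceback (most recent call last):
  File "<stdin>", line 7, in <module>
ValueError: max() iterable argument is empty
```

>>> arm_command([
  [1,0.006,0.0083,0.13,0,0,0],
  [1,0.006,0.0083,0.26,0,0,0],
  [1,0.006,0.0083,0.38,0,0,0],
  [1,0.006,0.0083,0.46,0,0,0],
  [1,0.006,0.0083,0.5,0,0,0],
  [1,0.006,0.0083,0.5,0,0,0],
  [0,0.006,0.0083,0.5,0,0,0],
  [0,0.006,0.0083,0.5,0,0,0],
  [0,0.006,0.0083,0.5,0,0,0],
  [0,0.006,0.0083,0.5,0,0,0],
])

```text
t: 37.55
position: [423.0, 163.4, 3.4]
ee_rot: [0.174, 3.132, 0.0]
force: [-0.1, -3.2, 6.6]
gripper_width: 58.1
gripper_force: 32.1
```

>>> arm_command([
  [0.9,0,0,0,0,0,0],
  [0.9,0,0,-0.01,0,0,0],
  [0.9,0,0,-0.025,0,0,0],
  [0.9,0,0,-0.025,0,0,0],
  [0,0,0,-0.025,0,0,0],
  [0,0,0,-0.025,0,0,0],
  [0,0,0,-0.025,0,0,0],
  [0,0,0,-0.025,0,0,0],
  [0,0,0,-0.025,0,0,0],
])

```text
t: 38.3
position: [421.1, 163.5, 9.5]
ee_rot: [-0.174, -3.136, 0.0]
force: [-3.8, -0.9, 8.9]
gripper_width: 57.4
gripper_force: 30.0
```

>>> arm_command([
  [0,0,0,-0.04,0,0,0],
  [0,0,0,-0.08,0,0,0],
  [0,0,0,-0.15,0,0,0],
  [0,0,0,-0.2,0,0,0],
  [0,0,0,-0.2,0,0,0],
  [0,0,0,-0.2,0,0,0],
])

```text
t: 38.8
position: [421.2, 163.5, 69.0]
ee_rot: [0.174, 3.135, 0.0]
force: [0.7, -0.3, -0.6]
gripper_width: 57.1
gripper_force: 32.1
```

```bash
cat > lid.py <<'E'
from h import *
c=cam('wrist');s=arm.observe();print(s['t'],s['position'],s['gripper_width'],s['force'])
h=cv2.cvtColor(c['im'],cv2.COLOR_BGR2HSV);cv2.imwrite('pics/w16.png',c['im'])
k=np.zeros(h.shape[:2],np.uint8);k[200:400,150:410]=255
pale=cv2.inRange(h,(14,80,130),(23,190,255))&k;brown=cv2.inRange(h,(4,150,50),(14,255,140))&k;g=cv2.inRange(h,(60,80,40),(95,255,255))&k
for n,m in(('brown',brown),('green',g)):
    for x in sorted(cv2.findContours(m,0,1)[0],key=cv2.contourArea)[-2:]:
        if len(x)>5: print(n,cv2.contourArea(x),cv2.fitEllipse(cv2.convexHull(x)),cv2.boundingRect(x))
E
python3 lid.py
```

```text
38.85 [420.37370817 163.36181334  68.04141736] 56.60738073965768 [-0.27917689  0.57718714 -0.87657493]
brown 581.0 ((261.1028747558594, 208.08242797851562), (4.962554454803467, 302.5815734863281), 83.97447204589844) (150, 200, 207, 22)
brown 9912.5 ((274.4960632324219, 274.4291687011719), (107.59814453125, 119.63450622558594), 92.46173858642578) (216, 221, 118, 108)
green 496.5 ((274.8113708496094, 278.7323913574219), (24.530765533447266, 27.171350479125977), 91.23057556152344) (262, 267, 27, 25)
```

```bash
python3 - <<'E'
from h import *
m=viewer.get_calibration('wrist');M=m['mount']
t=np.linspace(0,2*np.pi,60)
for x0 in(0,3):
  for d in(8,14,18,22):
   for rad in (30,7):
    P=np.c_[x0+rad*np.cos(t),rad*np.sin(t),-d+0*t];v=(P-M[:3,3])@M[:3,:3]
    px=np.c_[m['cx']-m['fx']*v[:,0]/v[:,2],m['cy']+m['fy']*v[:,1]/v[:,2]].astype(np.float32)
    e=cv2.fitEllipse(px);print(x0,d,rad,np.round(e[0],1),np.round(e[1],1),round(e[1][0]/e[1][1],3))
E
```

```text
0 8 30 [273.7 270.2] [113.3 125.9] 0.9
0 8 7 [273.7 273.2] [26.4 29.3] 0.899
0 14 30 [273.7 276.2] [117.1 130.9] 0.894
0 14 7 [273.7 279.6] [27.2 30.5] 0.893
0 18 30 [273.7 280.6] [119.8 134.5] 0.89
0 18 7 [273.7 284.1] [27.8 31.3] 0.889
0 22 30 [273.6 285.1] [122.5 138.3] 0.886
0 22 7 [273.6 288.8] [28.5 32.2] 0.884
3 8 30 [273.7 264.4] [114.6 126.6] 0.905
3 8 7 [273.7 267.6] [26.7 29.5] 0.904
3 14 30 [273.7 270.3] [118.5 131.7] 0.9
3 14 7 [273.7 273.7] [27.6 30.7] 0.898
3 18 30 [273.7 274.5] [121.2 135.3] 0.896
3 18 7 [273.7 278.1] [28.2 31.5] 0.894
3 22 30 [273.6 278.9] [124.1 139.2] 0.892
3 22 7 [273.6 282.7] [28.8 32.4] 0.89
```

```bash
python3 -c "
from h import *
turnto((686.6,-122,200),1.4575)"
```

```text
shift [-0.987  -0.8471 -0.4405] turn [-0.     -0.0001  0.0004] deg [-0.  -0.   0.1]
```

>>> arm_command([
  [0,0,0,-0.1,0,0,0],
  [0,0,0,-0.2,0,0,0],
  [0,-0.05,-0.05,-0.3,0,0,0],
  [0,-0.12,-0.1,-0.4,0,0,0],
  [0,-0.2,-0.17,-0.44,0,0,0],
  [0,-0.28,-0.24,-0.44,0,0,0],
  [0,-0.36,-0.31,-0.44,0,0,0],
  [0,-0.44,-0.38,-0.44,0,0,0],
])

```text
t: 39.52
position: [539.7, 34.3, 199.1]
ee_rot: [-0.174, -3.134, -0.0]
force: [0.4, 0.3, -1.0]
gripper_width: 57.0
gripper_force: 32.5
```

```bash
python3 -c "
from h import *
s=arm.observe();print(s['position'],s['gripper_width']);turnto((686.6,-122,200),1.4575)"
```

```text
[539.67546926  34.30358309 199.05683439] 56.96754732030887
shift [-0.5445 -0.4635 -0.0045] turn [ 0.     -0.0004  0.0003] deg [ 0.  -0.1  0.1]
```

>>> arm_command([
  [0,-0.08,-0.07,0,0,0,0],
  [0,-0.16,-0.14,0,0,0,0],
  [0,-0.24,-0.21,0,0,0,0],
  [0,-0.32,-0.28,0,0,0,0],
  [0,-0.4,-0.35,0,0,0,0],
  [0,-0.48,-0.41,0,0,0,0],
  [0,-0.544,-0.463,0,0,0,0],
  [0,-0.544,-0.463,0,0,0,0],
  [0,-0.544,-0.463,0,0,0,0],
  [0,-0.544,-0.463,0,0,0,0],
])

```text
t: 40.35
position: [685.3, -120.1, 198.5]
ee_rot: [-0.174, -3.133, -0.002]
force: [-0.2, -0.3, -1.6]
gripper_width: 56.9
gripper_force: 32.5
```

```bash
python3 lid.py; python3 -c "
from h import *
turnto((686.6,-122,112),1.4575)"
```

```text
40.4 [ 685.30130032 -119.71661066  199.12583026] 56.55900581652083 [ 0.04791018 -0.09870192 -0.21734326]
brown 1093.0 ((276.1217041015625, 355.1477966308594), (15.757471084594727, 146.22389221191406), 89.44282531738281) (207, 350, 137, 10)
brown 7366.5 ((250.97853088378906, 238.46810913085938), (196.77711486816406, 238.89328002929688), 39.691131591796875) (150, 200, 208, 105)
green 493.0 ((274.77197265625, 278.680908203125), (24.432775497436523, 27.139034271240234), 89.36157989501953) (262, 267, 27, 25)
shift [-0.0059 -0.0073  0.2904] turn [ 0.0001 -0.0004  0.0005] deg [ 0.  -0.2  0.2]
```

View pics/w16.png

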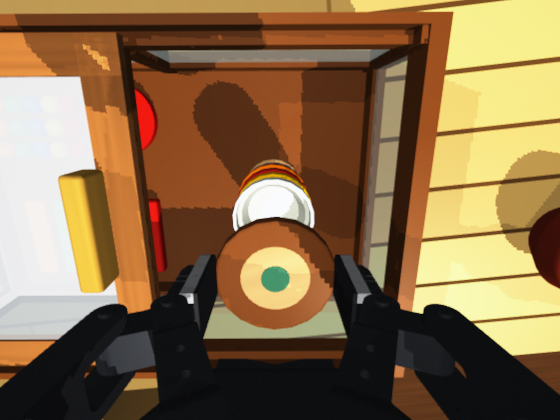

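The lid is held level with its green dot at (275,279). The white cup tops the stack at about (273,215). I lower the lid now.

>>> arm_command([
  [0,-0.006,-0.0075,0.06,0,0,0],
  [0,-0.006,-0.0075,0.12,0,0,0],
  [0,-0.006,-0.0075,0.17,0,0,0],
  [0,-0.006,-0.0075,0.21,0,0,0],
  [0,-0.006,-0.0075,0.24,0,0,0],
  [0,-0.006,-0.0075,0.26,0,0,0],
  [0,-0.006,-0.0075,0.275,0,0,0],
  [0,-0.006,-0.0075,0.283,0,0,0],
  [0,-0.006,-0.0075,0.287,0,0,0],
  [0,-0.006,-0.0075,0.287,0,0,0],
])

```text
t: 41.23
position: [688.1, -123.1, 115.0]
ee_rot: [0.174, 3.136, -0.0]
force: [-0.5, -0.1, -0.3]
gripper_width: 57.1
gripper_force: 32.5
```

>>> arm_command([
  [0,0.004,0.003,0.004,0,0,0],
  [0,0.004,0.003,0.008,0,0,0],
  [0,0.004,0.003,0.012,0,0,0],
  [0,0.004,0.003,0.014,0,0,0],
  [0,0.004,0.003,0.014,0,0,0],
])

```text
t: 41.65
position: [687.4, -122.2, 111.7]
ee_rot: [0.174, 3.135, -0.001]
force: [-1.5, 1.1, 5.6]
gripper_width: 57.2
gripper_force: 33.3
```

Contact came at z = 111.7, as expected, with 5.6 N. I release and look.

>>> arm_command([
  [0.85,0,0,0,0,0,0],
  [0.85,0,0,0,0,0,0],
  [1,0,0,0,0,0,0],
  [1,0,0,-0.05,0,0,0],
  [1,0,0,-0.15,0,0,0],
  [1,0,0,-0.25,0,0,0],
  [1,0,0,-0.32,0,0,0],
  [1,0,0,-0.32,0,0,0],
  [1,0,0,-0.32,0,0,0],
  [1,0,0,-0.32,0,0,0],
])

```text
t: 42.48
position: [686.2, -121.9, 206.0]
ee_rot: [-0.174, -3.136, -0.0]
force: [-0.4, -1.1, -0.7]
gripper_width: 85.4
gripper_force: 0.0
```

```bash
python3 - <<'E'
from h import *
c=cam('wrist');s=arm.observe();print(s['t'],s['position']);cv2.imwrite('pics/w17.png',c['im'])
h=cv2.cvtColor(c['im'],cv2.COLOR_BGR2HSV);g0=proj(c,[[689,-122,118]])[0]
k=np.zeros(h.shape[:2],np.uint8);cv2.circle(k,tuple(int(v) for v in g0),50,255,-1)
gm=cv2.inRange(h,(60,80,40),(95,255,255))&k;x=max(cv2.findContours(gm,0,1)[0],key=cv2.contourArea);eg=cv2.fitEllipse(x)
pm=cv2.inRange(h,(14,60,130),(25,200,255))&k;x=max(cv2.findContours(pm,0,1)[0],key=cv2.contourArea);ep=cv2.fitEllipse(cv2.convexHull(x))
wm=cv2.inRange(h,(0,0,90),(180,45,255))&k;xs=cv2.findContours(wm,0,1)[0]
print('guess',g0,'dot',eg,'inlay',ep);print('dot',plane(c,eg[0],118),'inlay',plane(c,ep[0],118))
T=cam('top')
H=cv2.cvtColor(T['im'],cv2.COLOR_BGR2HSV)
# level check: project level circles of the inlay's radius
r=np.linalg.norm(np.diff(plane(c,[(ep[0][0]-ep[1][1]/2,ep[0][1]),(ep[0][0]+ep[1][1]/2,ep[0][1])],118),axis=0))/2
t=np.linspace(0,2*np.pi,60);q=plane(c,ep[0],118)[0];e=cv2.fitEllipse(proj(c,np.c_[q[0]+r*np.cos(t),q[1]+r*np.sin(t),118+0*t]).astype(np.float32));print('level prediction',r,e)
print('white visible',[cv2.boundingRect(v) for v in xs if cv2.contourArea(v)>5])
E
```

```text
42.5333 [ 685.84687783 -121.75342933  204.97991598]
guess [274.35974591 216.60903336] dot ((274.6226501464844, 218.63720703125), (15.027109146118164, 15.729207038879395), 90.70560455322266) inlay ((274.6416015625, 218.2634735107422), (42.63517761230469, 44.84357833862305), 90.05366516113281)
dot [[ 690.66490104 -121.97985371  118.        ]] inlay [[ 690.36336688 -121.93167853  118.        ]]
level prediction 17.36961190004839 ((274.640625, 217.8266143798828), (42.6004753112793, 44.85301208496094), 90.00102996826172)
white visible [(236, 174, 79, 54)]
```

The lid sits level, with its inlay ellipse matching the level prediction, and it is centred on the stack. Now I shut the door.

```bash
python3 - <<'E'
from h import *
c=viewer.get_calibration('wrist')
c=cam('wrist');h=cv2.cvtColor(c['im'],cv2.COLOR_BGR2HSV);g=proj(c,[[671.4,-242.3,158]])[0]
m=cv2.inRange(h,(18,150,110),(34,255,255));k=np.zeros_like(m);cv2.circle(k,tuple(int(v) for v in g),75,255,-1)
x=max(cv2.findContours(m&k,0,1)[0],key=cv2.contourArea);b=cv2.boxPoints(cv2.minAreaRect(x));print(g,b.mean(0),plane(c,b,158).mean(0))
turnto((671.4,-242.3,200),1.4575)
turnto((671.4,-242.3,143),1.4575)
E
```

```text
[ 85.08209369 231.27021676] [ 95.15385 227.76926] [ 671.98358232 -235.44349528  158.        ]
shift [ 0.0031 -0.4048  0.0147] turn [ 0.0001 -0.0005  0.0004] deg [ 0.  -0.2  0.1]
shift [ 0.0025 -0.4049  0.2047] turn [ 0.0001 -0.0005  0.0004] deg [ 0.  -0.2  0.1]
```

>>> arm_command([
  [1,0.003,-0.13,0,0,0,0],
  [1,0.003,-0.26,0,0,0,0],
  [1,0.003,-0.39,0,0,0,0],
  [1,0.003,-0.404,0,0,0,0],
  [1,0.003,-0.404,0.1,0,0,0],
  [1,0.003,-0.404,0.2,0,0,0],
  [1,0.003,-0.404,0.202,0,0,0],
  [0,0.003,-0.404,0.202,0,0,0],
  [0,0.003,-0.404,0.202,0,0,0],
  [0,0.003,-0.404,0.202,0,0,0],
], newtons=40)

```text
t: 43.47
position: [673.6, -242.6, 148.3]
ee_rot: [0.173, 3.134, -0.002]
force: [1.0, -0.3, 0.1]
gripper_width: 51.6
gripper_force: 0.0
```

>>> arm_command([
  [0,0,0,0,0,0,0],
  [0,0,0,0,0,0,0],
  [0,0,0,0,0,0,0],
  [0,0,0,0,0,0,0],
  [0,0,0,0,0,0,0],
])

```text
t: 43.88
position: [673.0, -242.5, 147.5]
ee_rot: [0.174, 3.135, -0.001]
force: [-0.7, 1.7, 5.1]
gripper_width: 14.7
gripper_force: 41.7
```

>>> arm_command([
  [0,0,0.04,0,0,0,0],
  [0,0,0.1,0,0,0,0],
  [0,0,0.17,0,0,0,0],
  [0,0,0.24,0,0,0,0],
  [0,0,0.31,0,0,0,0],
  [0,0,0.38,0,0,0,0],
  [0,0,0.45,0,0,0,0],
  [0,0,0.51,0,0,0,0],
  [0,0,0.55,0,0,0,0],
  [0,0,0.56,0,0,0,0],
])

```text
t: 44.72
position: [691.0, -73.9, 147.5]
ee_rot: [-0.171, -3.137, 0.002]
force: [-6.9, -2.7, 8.0]
gripper_width: 14.6
gripper_force: 42.0
```

>>> arm_command([
  [0,0,0.01,0,0,0,0],
  [0,0,0.02,0,0,0,0],
  [0,0,0.03,0,0,0,0],
  [0,0,0.04,0,0,0,0],
  [0,0,0.05,0,0,0,0],
  [0,0,0.058,0,0,0,0],
  [0,0,0.062,0,0,0,0],
  [0,0,0.066,0,0,0,0],
  [0,0,0.066,0,0,0,0],
])

```text
t: 45.47
position: [692.8, -57.6, 147.5]
ee_rot: [-0.174, -3.136, 0.007]
force: [-6.7, -5.7, 7.9]
gripper_width: 15.0
gripper_force: 42.0
```

>>> arm_command([
  [0,0,0.006,0,0,0,0],
  [0,0,0.012,0,0,0,0],
  [0,0,0.016,0,0,0,0],
  [0,0,0.016,0,0,0,0],
])

```text
t: 45.8
position: [692.8, -57.5, 147.5]
ee_rot: [-0.175, -3.135, 0.019]
force: [-7.9, -18.9, 7.8]
gripper_width: 15.0
gripper_force: 42.0
```

>>> arm_command([
  [0,0,-0.012,0,0,0,0],
  [0.5,0,-0.012,0,0,0,0],
  [0.5,0,-0.012,0,0,0,0],
  [0.5,0,-0.012,-0.02,0,0,0],
  [0.5,0,-0.012,-0.14,0,0,0],
  [0.5,0,-0.012,-0.28,0,0,0],
  [0.5,0.1,-0.012,-0.4,0,0,0],
  [0.5,0.23,-0.012,-0.5,0,0,0],
  [0.5,0.37,-0.012,-0.5,0,0,0],
  [0.5,0.5,-0.012,-0.5,0,0,0],
])

```text
t: 46.63
position: [552.4, -38.4, 298.9]
ee_rot: [0.172, 3.131, -0.002]
force: [0.3, 0.1, 0.7]
gripper_width: 42.8
gripper_force: 0.0
```

```bash
python3 - <<'E'
from h import *
c=cam('wrist');s=arm.observe();print(s['t'],s['position'],s['force'])
h=cv2.cvtColor(c['im'],cv2.COLOR_BGR2HSV);g=proj(c,[[692.8,-57.6,158]])[0]
m=cv2.inRange(h,(18,150,110),(34,255,255));k=np.zeros_like(m);cv2.circle(k,tuple(int(v) for v in g),70,255,-1)
cn=cv2.findContours(m&k,0,1)[0]
if cn:
    x=max(cn,key=cv2.contourArea);b=cv2.boxPoints(cv2.minAreaRect(x));print(g,plane(c,b,158).mean(0))
gm=cv2.inRange(h,(60,40,40),(95,255,255));g=proj(c,[[690,-122,118]])[0];k[:]=0;cv2.circle(k,tuple(int(v) for v in g),30,255,-1)
cn=cv2.findContours(gm&k,0,1)[0]
if cn: e=cv2.minEnclosingCircle(max(cn,key=cv2.contourArea));print('dot',g,e,plane(c,e[0],118))
# other things: compare the top view with the first one
a=cv2.imread('pics/top0.png');T=cam('top')['im'];d=cv2.absdiff(a,T).max(2)
for n,(x,y,w,hh) in dict(bell=(160,290,34,36),moneybox=(175,130,40,42),comb=(125,163,24,48),tin=(298,258,62,50),racks=(378,255,50,68)).items(): print(n,(d[y:y+hh,x:x+w]>40).mean())
E
```

```text
46.6833 [543.86019901 -35.99313375 294.74506874] [ 0.28208163  2.82968744 -2.72334157]
[270.83717743 324.13209785] [683.14797311 -55.80200252 158.        ]
bell 0.0
moneybox 0.0
comb 0.046875
tin 0.00967741935483871
racks 0.0
```

```bash
python3 - <<'E'
from h import *
def comb(im):
    m=cv2.inRange(cv2.cvtColor(im,cv2.COLOR_BGR2GRAY),0,60);k=np.zeros_like(m);k[160:212,122:152]=255
    return cv2.minAreaRect(max(cv2.findContours(m&k,0,1)[0],key=cv2.contourArea))
T=cam('top')['im'];a,b=comb(cv2.imread('pics/top0.png')),comb(T);print(a,b)
c=cam('wrist');g=proj(c,[[690,-122,118]])[0].astype(int);print(g,arm.observe()['position'])
h=cv2.cvtColor(c['im'],cv2.COLOR_BGR2HSV)
print(h[g[1],g[0]-40:g[0]+41:5].tolist())
if np.hypot(*(np.array(a[0])-b[0]))<1.5: arm.finish_job();print('done')
E
```

```text
((136.1680145263672, 187.15164184570312), (12.49393367767334, 40.469482421875), 5.19442892074585) ((136.48118591308594, 187.01528930664062), (12.828093528747559, 41.091060638427734), 5.90614128112793)
[216 310] [551.80896661 -38.1738793  296.02268737]
[[110, 59, 13], [110, 55, 14], [100, 55, 14], [105, 78, 13], [90, 59, 13], [90, 21, 12], [100, 55, 14], [120, 51, 15], [90, 6, 46], [135, 39, 13], [135, 39, 13], [12, 25, 181], [11, 24, 177], [8, 12, 168], [11, 23, 177], [11, 24, 177], [12, 24, 177]]
the job is handed in; nothing more can be done
done
```

I handed the job in: all five cups are nested in one stack on the seat, the lid sat level and centred when placed (I did not see it again through the shut glass), the door is shut against its frame, and the bell, money box, comb, tin and racks showed no movement in the top camera.

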